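# Eject tagged cartridges from two docks and sort them to stage and reject tray

### The job

Empty both docks: a cartridge comes within reach of a grip when the lever in front of its pocket is pressed all the way down. Lay every cartridge with the round tag (passed) flat on the steel inspection stage, tag up, its length at right angles to the fence and one end pushed up flush and square against the fence; lay every cartridge with the long bar tag (rejected) flat on the floor of the white tray, tag up. Leave the timer, the tape and the carton alone.

Things in the scene. Friction and masses are not known exactly. Their poses are not given: they have to be found in the camera images.
- cartridge_1 (a point): Grey box-shaped cartridge, 80 (its x) x 40 (its y) x 32 (z) mm, about 0.12 kg, with one ROUND white tag, 30 mm across, in the middle of its top face. Point: its centre, half-way up (16 mm above its underside). It starts fully down in a dock pocket, centre 28 mm above the bench, top flush with the dock; absent from some starts.
- cartridge_2 (a point): Grey box-shaped cartridge, 80 (its x) x 40 (its y) x 32 (z) mm, about 0.12 kg, with one long narrow BAR-shaped white tag, 66 x 10 mm, along its length, in the middle of its top face. Point: its centre, half-way up (16 mm above its underside). It starts fully down in a dock pocket, centre 28 mm above the bench, top flush with the dock; absent from some starts.
- cartridge_3 (a point): Grey box-shaped cartridge, 80 (its x) x 40 (its y) x 32 (z) mm, about 0.12 kg, with one ROUND white tag, 30 mm across, in the middle of its top face. Point: its centre, half-way up (16 mm above its underside). It starts fully down in a dock pocket, centre 28 mm above the bench, top flush with the dock; absent from some starts.
- cartridge_4 (a point): Grey box-shaped cartridge, 80 (its x) x 40 (its y) x 32 (z) mm, about 0.12 kg, with one long narrow BAR-shaped white tag, 66 x 10 mm, along its length, in the middle of its top face. Point: its centre, half-way up (16 mm above its underside). It starts fully down in a dock pocket, centre 28 mm above the bench, top flush with the dock; absent from some starts.
- dock_a: First dock: aluminium block 107 x 133 mm, 44 mm high, fixed to the bench, two identical pockets 66 mm apart and a lever in front of each. Axes: x from the levers to the back, y to the left. A cartridge starts flush in its pocket; fully pressing the pocket's lever raises it 24 mm straight up and it stays there, 24 mm proud, the rest still guided. Origin: underside, 22 mm in front of the pockets' centre line.
- dock_a_pocket1 (a point): Centre of the mouth of the left (+y) pocket of dock A, level with the dock's top (44 mm above the bench); axes as the dock. The pocket is 83 (x) x 43 (y) mm.
- dock_a_pad1 (a point): Top of the black press pad (18 x 30 mm) at the free end of the lever in front of the left (+y) pocket of dock A. It stands about 47 mm above the bench at rest and about 23 mm when fully pressed, moving about straight down; the lever turns about a pivot 38 mm behind it, towards the dock.
- dock_a_lever1 (a joint): Ejector lever of the left (+y) pocket of dock A: 0 at rest (pad up), 0.6 rad fully pressed; the cartridge rises 40 mm per rad. Pressing takes about 3 to 6 N; it stays where it is left (friction).
- dock_a_pocket2 (a point): Centre of the mouth of the right (-y) pocket of dock A, level with the dock's top (44 mm above the bench); axes as the dock. The pocket is 83 (x) x 43 (y) mm.
- dock_a_pad2 (a point): Top of the black press pad (18 x 30 mm) at the free end of the lever in front of the right (-y) pocket of dock A. It stands about 47 mm above the bench at rest and about 23 mm when fully pressed, moving about straight down; the lever turns about a pivot 38 mm behind it, towards the dock.
- dock_a_lever2 (a joint): Ejector lever of the right (-y) pocket of dock A: 0 at rest (pad up), 0.6 rad fully pressed; the cartridge rises 40 mm per rad. Pressing takes about 3 to 6 N; it stays where it is left (friction).
- dock_b: Second dock: aluminium block 107 x 133 mm, 44 mm high, fixed to the bench, two identical pockets 66 mm apart and a lever in front of each. Axes: x from the levers to the back, y to the left. A cartridge starts flush in its pocket; fully pressing the pocket's lever raises it 24 mm straight up and it stays there, 24 mm proud, the rest still guided. Origin: underside, 22 mm in front of the pockets' centre line.
- dock_b_pocket1 (a point): Centre of the mouth of the left (+y) pocket of dock B, level with the dock's top (44 mm above the bench); axes as the dock. The pocket is 83 (x) x 43 (y) mm.
- dock_b_pad1 (a point): Top of the black press pad (18 x 30 mm) at the free end of the lever in front of the left (+y) pocket of dock B. It stands about 47 mm above the bench at rest and about 23 mm when fully pressed, moving about straight down; the lever turns about a pivot 38 mm behind it, towards the dock.
- dock_b_lever1 (a joint): Ejector lever of the left (+y) pocket of dock B: 0 at rest (pad up), 0.6 rad fully pressed; the cartridge rises 40 mm per rad. Pressing takes about 3 to 6 N; it stays where it is left (friction).
- dock_b_pocket2 (a point): Centre of the mouth of the right (-y) pocket of dock B, level with the dock's top (44 mm above the bench); axes as the dock. The pocket is 83 (x) x 43 (y) mm.
- dock_b_pad2 (a point): Top of the black press pad (18 x 30 mm) at the free end of the lever in front of the right (-y) pocket of dock B. It stands about 47 mm above the bench at rest and about 23 mm when fully pressed, moving about straight down; the lever turns about a pivot 38 mm behind it, towards the dock.
- dock_b_lever2 (a joint): Ejector lever of the right (-y) pocket of dock B: 0 at rest (pad up), 0.6 rad fully pressed; the cartridge rises 40 mm per rad. Pressing takes about 3 to 6 N; it stays where it is left (friction).
- stage_fence (a point): Inspection stage: flat dark steel plate 135 (x) x 172 (y) mm, 12 mm thick, fixed, with an upright fence, 22 mm above the plate, along its back (+x) edge. Point: middle of the fence's front face, at the plate's top. Axes: x into the fence, y along it to the left; the free plate reaches 127 mm in front (-x) of the point and 86 mm to either side: room for two cartridges side by side.
- tray_in (a point): Reject tray: open white plastic tray fixed to the bench, inside 120 (x) x 178 (y) mm, rim 20 mm above the bench, walls 4 mm. Point: centre of its inner floor; x across the tray, y along its length. Holds two cartridges side by side, each laid across it.
- timer: Small bench timer 62 x 62 x 20 mm, loose bystander. Point: centre of its underside.
- tape_roll: Roll of tape lying flat, 65 mm across, 20 mm high, loose bystander. Point: centre of its underside.
- filter_box: Small grey-green carton 60 x 85 x 30 mm, loose bystander. Point: centre of its underside.

How it is judged:
By the outcome, as a careful person would: the job done as asked, in the order asked, and still so for the second after the job is handed in, with the robot touching nothing.
Of cart_1, cart_2, cart_3, cart_4 only 3 to 4 are there at a start; the rules pass over those that are not, and their reading is None.
At some moment in a run one of cart_1, cart_2, cart_3, cart_4 may be knocked a few centimetres aside while the robot is not near it.
Once in a run the grip may slacken for a moment while it holds something.
It also fails if it takes over 210 s, if anything falls off the work surface, if the arm or the gripper's body presses on something with over 40 N, if the wrist force passes 120 N, or if a joint passes its speed limit or range.

### The arm

A 7-joint arm with a two-finger parallel gripper is mounted at the origin on the work surface; the furniture and walls round the work are solid. World frame = base frame: x ahead of the robot, y to its left, z up, the work surface at z = 0. Lengths are in m, angles in rad, forces in N, time in s.
With the tool pointing down it reaches from about 0.35 to 0.9 m from the base axis. Payload 19.9 kg.
Tool frame: the origin (TCP) lies between the finger pads; the fingertips stand 22 mm ahead of it and the grasp point (between the pads) lies 3 mm ahead of it; x points along the fingers, z is the direction in which the jaws open and shut, and the axes are right-handed (so a half turn about x gives the same grasp; the last joint's range is limited). The gripper opens to 94 mm and grips with 3 to 60 N. Pads are 16 mm wide; open, the fingers measure 119 mm over their backs; the gripper's body (75 mm by 177 mm) begins 78 mm behind the grasp point.
Start: joints at [1.111, 0.417, -0.01, 1.614, 0.005, 1.111, -0.053], TCP at [0.254, -0.571, 0.227] pointing down, gripper open.
Joint ranges: [-2.81, 2.81], [-0.39, 2.02], [-1.27, 1.25], [0.06, 2.57], [-1.19, 4.33], [0.19, 2], [-2.82, 2.82]. Speed limits (rad/s): [1.89, 1.89, 2.39, 2.39, 3.01, 3.01, 3.01].

### API

Orientations are given as a unit quaternion [w, x, y, z].
In Python, from cell import arm gives the robot as it stands.
- The arm moves only by the tool carry_out, never from a script. Its argument "increments" is one flat list of numbers, 7 for each row, row after row: the shift along the tool's x, y, z in m, then the turn, a rotation vector about the tool's x, y, z in degrees, then the finger opening in m, from 0 to 0.094. In form: [dx, dy, dz, ax, ay, az, claw, dx, dy, dz, ax, ay, az, claw, ...]. A call has 1 to 12 rows; each row is the pose to reach, as a shift and turn from the pose commanded when the call began, along the tool's axes at that moment; what a row does not reach only later rows make up. A row lasts 1/8 s, in which the tool goes at most 62.5 mm and 10.7 degrees, less where a joint would pass 70% of its speed; a pose out of reach is approached as far as the arm can. A call with a gripper value outside its range is refused whole. The fingers move at their own pace and stop on an object; "newtons" is the grip in N (left out, the last holds). Time passes only in rows, so rows that repeat a pose let the fingers close. It gives the time, the measured TCP pose, the force and the opening at its end, in the units of the state.
- arm.observe(): the state, without advancing time (a new reading comes with each control period).
- arm.capture(name): name is "scene" or "side" or "wrist"; returns the picture (420x560x3 uint8, red, green, blue); there is no depth.
- arm.calibration(name): a dict with "K" (3x3 intrinsics, pixels), "R" (3x3) and "t" (3): a world point X has camera coordinates R X + t. Camera axes: x right, y down, z forward; pixel columns grow to the right and rows downward; lengths in m; the calibration is good to about 2 mm. A picture is of the moment at which its call begins: read the wrist's pose just before it. calibration takes no time and is no camera call; for the wrist camera it gives the pose at the moment of the call.
- arm.job_done(): hands the job in, once; it reports no verdict.
The state is a dict: "time": time; "joints": joint angles; "joint_vel": joint speeds; "tau": joint torques, N m; "ee_pos": TCP position; "tcp_rot": TCP orientation; "wrist_force": force on the tool from outside, world axes, zero at the start; "ft_torque": the same for the moment, N m; "finger_gap": opening from 0.0 (shut) to 1.0 (fully open).
Only numpy, scipy, OpenCV 4.12 (cv2) and the standard library are available. Lean on these libraries where they do the work, as an engineer would, in place of code of your own. Each camera call takes 0.05 s, during which the arm holds its last target.

## Working session

There is one attempt and no reset: what is moved stays moved. The work goes in short steps, Python scripts to look and compute and a tool call to move; the robot and the scene stay as the last step left them, time stands still between calls to the robot, and variables do not carry over. Pictures are saved under pics/ and viewed, and the job is handed in when it is done.

Besides the shell and the picture viewer there is one more tool, called after "Emit:" as a command line: name --argument value ..., lists and objects as JSON in quotes. carry_out: Moves the arm, as the interface text tells. Its arguments: {"type":"object","properties":{"increments":{"type":"array"},"newtons":{"type":"number"}},"required":["increments"]}

```bash
ls; mkdir -p pics
python3 - <<'E'
from cell import arm
import cv2
print(arm.observe())
for n in ("scene","side","wrist"):
    c=arm.calibration(n); print(n,c)
    cv2.imwrite(f"pics/{n}0.png",arm.capture(n)[:,:,::-1])
E
```

```text
pics
{'time': 0.0, 'joints': array([ 1.11148946,  0.41798271, -0.01029741,  1.61414259,  0.00472358,
        1.11071344, -0.05298541]), 'joint_vel': array([-9.83333632e-04,  3.42676739e-05,  1.47369882e-04,  2.60831080e-04,
       -6.78246843e-04,  6.19323654e-04, -7.78061322e-04]), 'tau': array([ 2.64180221e-05, -8.51257753e+01,  6.39118887e-01, -4.25990009e+01,
       -4.87907196e-02,  1.86872156e-02,  1.35536602e-04]), 'ee_pos': array([ 0.25344091, -0.57093452,  0.22683313]), 'tcp_rot': array([ 0.59244537,  0.3856281 ,  0.59321145, -0.38522673]), 'wrist_force': array([-0.0040488 , -0.75553162,  1.09654295]), 'ft_torque': array([-0.01762827,  0.02965062, -0.01811667]), 'finger_gap': 0.9967295801172573}
scene {'K': array([[468.96587618,   0.        , 285.42397537],
       [  0.        , 468.96587618, 209.73008594],
       [  0.        ,   0.        ,   1.        ]]), 'R': array([[-0.53123181, -0.84714276, -0.01191251],
       [-0.45612201,  0.29782039, -0.83860344],
       [ 0.71396462, -0.44005926, -0.54461212]]), 't': array([0.30807787, 0.31657948, 1.03747762])}
side {'K': array([[531.0042697 ,   0.        , 280.11501438],
       [  0.        , 531.0042697 , 208.42858142],
       [  0.        ,   0.        ,   1.        ]]), 'R': array([[ 0.98288007, -0.18423665,  0.00190495],
       [-0.15850662, -0.85079396, -0.50102424],
       [ 0.09392774,  0.4921448 , -0.86543115]]), 't': array([-0.57642081,  0.13177056,  1.51738685])}
wrist {'K': array([[314.80342173,   0.        , 277.3324139 ],
       [  0.        , 314.80342173, 208.93740435],
       [  0.        ,   0.        ,   1.        ]]), 'R': array([[ 0.40534394, -0.91416355, -0.0011361 ],
       [-0.88907764, -0.39450928,  0.232171  ],
       [-0.21269047, -0.09309903, -0.97267432]]), 't': array([-0.62441117, -0.02425859,  0.39011334])}
```

View pics/scene0.png

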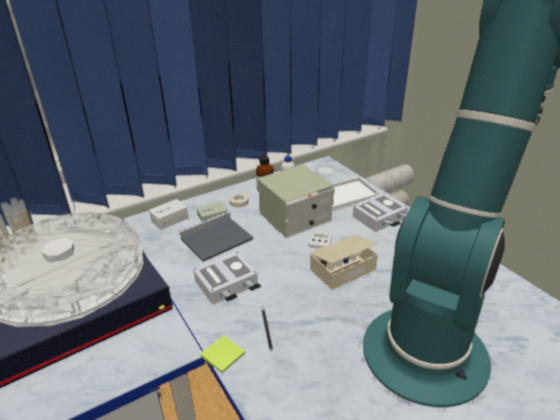

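View pics/side0.png

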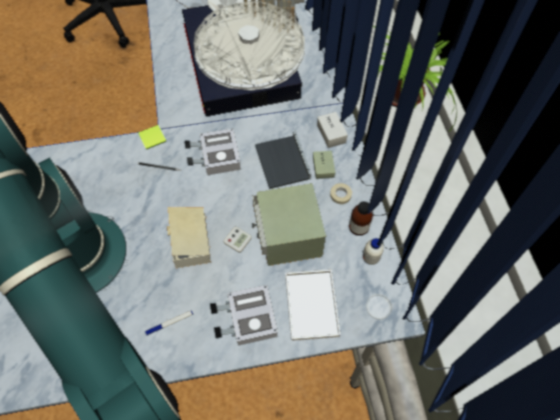

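View pics/wrist0.png

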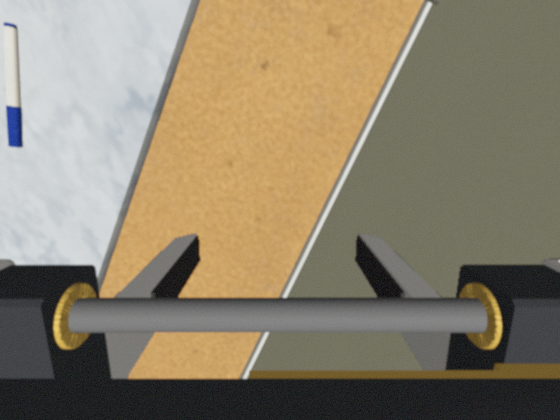

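The side view shows two docks: one at about (215,155), the other at about (250,315). Each holds one bar cartridge and one round one. The dark stage is at (283,160), the white tray at (312,303), and a tall green box stands between them. I'll zoom in next.

```bash
cat > h.py <<'E'
import numpy as np, cv2
from cell import arm
from scipy.spatial.transform import Rotation as Ro
def cast(n,uv,z,c=None):
    c=c or arm.calibration(n); K,R,t=c["K"],c["R"],c["t"]
    uv=np.atleast_2d(np.array(uv,float)); p=np.c_[uv,np.ones(len(uv))]@np.linalg.inv(K).T
    d=p@R; o=-R.T@t
    return o+d*((z-o[2])/d[:,2])[:,None]
def proj(n,X,c=None):
    c=c or arm.calibration(n); p=(np.atleast_2d(X)@c["R"].T+c["t"])@c["K"].T
    return p[:,:2]/p[:,2:]
def rot():
    q=arm.observe()["tcp_rot"]; return Ro.from_quat([q[1],q[2],q[3],q[0]])
def plan(pos,yaw=None,base=None):
    """tool-frame shift to world TCP pos; yaw=world angle of jaw axis(tool z), tool down"""
    o=arm.observe(); R=rot(); d=R.inv().apply(np.array(pos)-o["ee_pos"])
    out=[d.round(4)]
    if yaw is not None:
        z=np.array([np.cos(yaw),np.sin(yaw),0]); best=None
        for s in (1,-1):
            x=np.array([0,0,-1.]); zz=s*z; y=np.cross(zz,x)
            rv=(R.inv()*Ro.from_matrix(np.c_[x,y,zz])).as_rotvec(degrees=True)
            if best is None or np.linalg.norm(rv)<np.linalg.norm(best): best=rv
        out.append(best.round(2))
    print("shift,turn",*out,"tcp",o["ee_pos"].round(4),"t",round(o["time"],2)); return out
E
python3 - <<'E'
import cv2
s=cv2.imread("pics/side0.png")
a=s[120:205,175:350]; b=s[265:350,200:350]
cv2.imwrite("pics/za.png",cv2.resize(a,None,fx=4.5,fy=4.5,interpolation=2))
cv2.imwrite("pics/zb.png",cv2.resize(b,None,fx=5,fy=5,interpolation=2))
E
```

```text
(no output)
```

View pics/za.png

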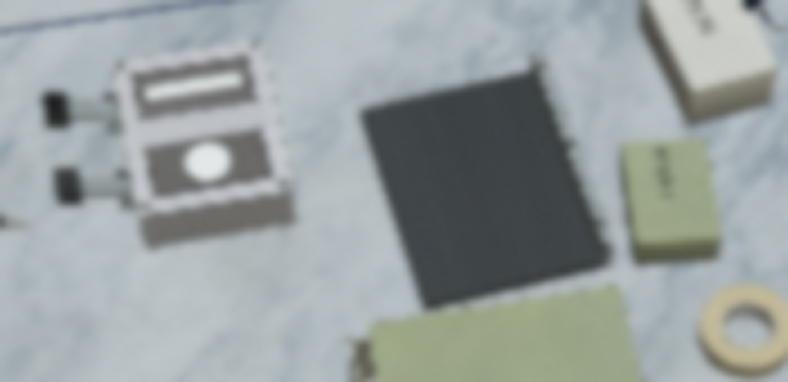

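View pics/zb.png

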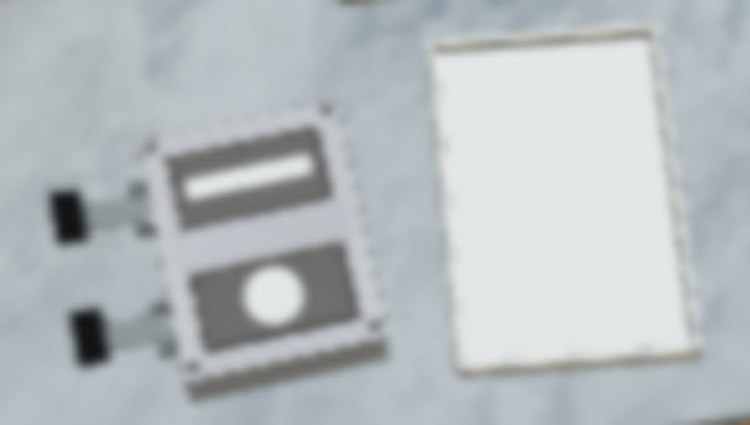

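The upper dock has its bar tag at about (218,139) and its round tag at (221,156). The lower dock has its bar at (250,300) and its round at (255,324). The levers point to the left (-x), and the stage fence is on the right edge. Now I'll measure these.

Run:
```python
from h import *
s=cv2.imread("pics/side0.png"); hsv=cv2.cvtColor(s,cv2.COLOR_BGR2HSV)
c=arm.calibration("side")
def rects(mask,roi,amin,z,name):
    x0,y0,x1,y1=roi; m=np.zeros_like(mask); m[y0:y1,x0:x1]=mask[y0:y1,x0:x1]
    cs,_=cv2.findContours(m,cv2.RETR_EXTERNAL,cv2.CHAIN_APPROX_NONE)
    for k in cs:
        if cv2.contourArea(k)<amin: continue
        w=cast("side",k[:,0,:],z)[:,:2]
        M=cv2.moments(k); ce=cast("side",[[M['m10']/M['m00'],M['m01']/M['m00']]],z)[0]
        r=cv2.minAreaRect((w*1000).astype(np.float32))
        print(name,"px",round(M['m10']/M['m00'],1),round(M['m01']/M['m00'],1),"cen",ce[:2].round(4),"rect",np.round(r[0],1),np.round(r[1],1),round(r[2],1))
w=((hsv[...,2]>205)&(hsv[...,1]<25)).astype(np.uint8)
for roi in((200,130,232,170),(233,285,270,345)): rects(w,roi,15,.044,"tag")
dk=((hsv[...,2]<50)).astype(np.uint8)
for roi in((182,135,202,170),(208,300,225,342)): rects(dk,roi,5,.047,"pad")
rects((hsv[...,2]<95).astype(np.uint8),(252,130,312,192),300,.012,"stage")
rects((hsv[...,2]>215).astype(np.uint8),(280,265,345,345),300,.020,"tray")
g=((hsv[...,1]<30)).astype(np.uint8)
```

```text
tag px 220.6 155.5 cen [0.4442 0.238 ] rect [444.  238.2] [18.9 22. ] 79.5
tag px 254.3 323.6 cen [ 0.4611 -0.3065] rect [ 461.6 -306.4] [24.  23.3] 80.5
tag px 249.0 299.9 cen [ 0.4576 -0.2407] rect [ 457.6 -240.6] [59.9  7.4] 2.2
pad px 187.0 143.9 cen [0.347  0.2992] rect [346.9 298.8] [16.1  6.2] 84.3
pad px 217.5 332.0 cen [ 0.365  -0.3121] rect [ 365. -312.] [10.4 22.4] 3.6
pad px 213.2 307.8 cen [ 0.3621 -0.2459] rect [ 361.5 -246.3] [22.2 10.5] 83.1
stage px 282.1 161.7 cen [0.6308 0.2024] rect [631.9 205.3] [130.5 171.4] 5.7
tray px 311.0 305.5 cen [ 0.6185 -0.2775] rect [ 618.5 -274. ] [171.6 117.6] 84.0
```

Run:
```python
from h import *
s=cv2.imread("pics/scene0.png")[160:250,230:410]; cv2.imwrite("pics/zs.png",cv2.resize(s,None,fx=4.4,fy=4.4,interpolation=2))
s=cv2.imread("pics/side0.png")[175:275,240:340]; cv2.imwrite("pics/zs2.png",cv2.resize(s,None,fx=5,fy=5,interpolation=2))
c=arm.calibration("wrist"); o=-c["R"].T@c["t"]; R=rot()
print("cam in tool",R.inv().apply(o-arm.observe()["ee_pos"]).round(4),"optical axis in tool",R.inv().apply(c["R"][2]).round(3))
print(R.as_matrix().round(3))
plan([.42,-.275,.26],np.radians(92.6))
```

```text
cam in tool [-0.1575  0.0667  0.    ] optical axis in tool [ 0.973 -0.232 -0.   ]
[[-0.     0.914  0.406]
 [ 0.001  0.406 -0.914]
 [-1.    -0.    -0.001]]
shift,turn [-0.0329  0.2723 -0.203 ] [ 2.134e+01 -6.000e-02  2.000e-02] tcp [ 0.2535 -0.571   0.227 ] t 0.15
```

View pics/zs.png

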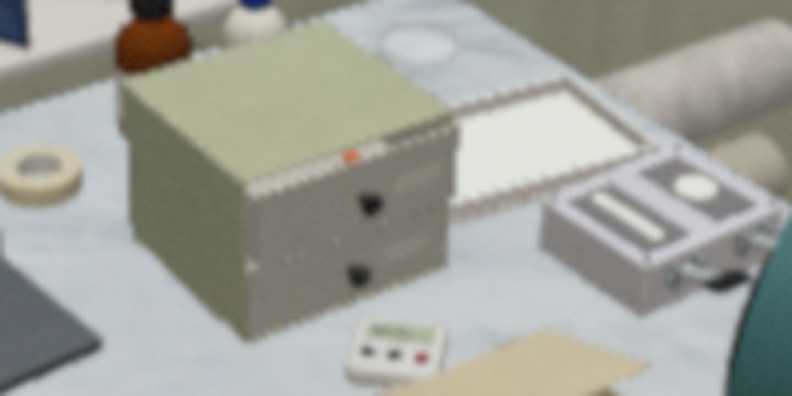

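View pics/zs2.png

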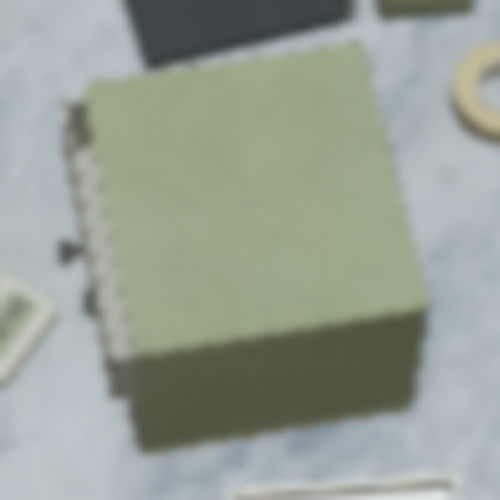

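Run:
```python
from h import *
from scipy.optimize import brentq
for n,b,t in(("scene",(286.4,236.8),(286,203)),("side",(322.8,256.6),(325.6,236))):
    P=cast(n,b,0)[0]; h=brentq(lambda z:proj(n,[P[0],P[1],z])[0][1]-t[1],0,.5); print(n,P.round(3),"h",round(h,3))
print(cast("side",[(259,192),(312,183),(325.6,236),(267,246)],.13).round(3))
plan([.45,-.275,.26],np.radians(92.6))
```

```text
scene [0.533 0.026 0.   ] h 0.12
side [ 0.685 -0.134  0.   ] h 0.129
[[ 0.533  0.033  0.13 ]
 [ 0.683  0.035  0.13 ]
 [ 0.683 -0.135  0.13 ]
 [ 0.526 -0.135  0.13 ]]
shift,turn [-0.0329  0.2997 -0.1908] [ 2.134e+01 -6.000e-02  2.000e-02] tcp [ 0.2535 -0.571   0.227 ] t 0.15
```

Emit:
carry_out --increments '[-0.033,0.3,-0.19,21.3,0,0,0.03,-0.033,0.3,-0.19,21.3,0,0,0.03,-0.033,0.3,-0.19,21.3,0,0,0.03,-0.033,0.3,-0.19,21.3,0,0,0.03,-0.033,0.3,-0.19,21.3,0,0,0.03,-0.033,0.3,-0.19,21.3,0,0,0.03,-0.033,0.3,-0.19,21.3,0,0,0.03,-0.033,0.3,-0.19,21.3,0,0,0.03,-0.033,0.3,-0.19,21.3,0,0,0.03]'

```text
time: 1.27
ee_pos: [0.4499, -0.277, 0.2602]
tcp_rot: [0.511, 0.489, 0.511, -0.489]
wrist_force: [0.7, -0.2, 0.4]
finger_gap: 0.317
```

Run:
```python
from h import *
c=arm.calibration("wrist"); im=arm.capture("wrist"); cv2.imwrite("pics/w1.png",im[:,:,::-1])
import pickle; pickle.dump(c,open("pics/w1.pkl","wb")); o=arm.observe(); print(o["ee_pos"],o["time"],rot().as_matrix().round(3))
```

```text
[ 0.44996821 -0.27691307  0.26023021] 1.325 [[-0.     0.999  0.044]
 [ 0.     0.044 -0.999]
 [-1.    -0.    -0.   ]]
```

View pics/w1.png

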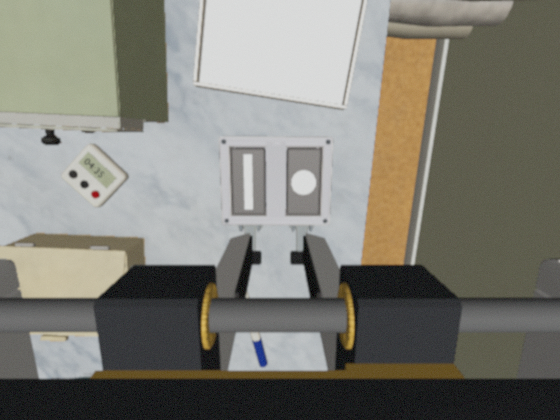

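The wrist view shows the lower dock squarely. The bar tag is at (248,182), the round tag at (304,182), and the pads are at (256,258) and (297,258). The tray is behind the dock. The box is about 0.125 m high with y up to 0.035, so it clears the placing spots. Now I'll measure.

```bash
cat >> h.py <<'E'
def rects(n,mask,roi,amin,z,name,c=None):
    x0,y0,x1,y1=roi; m=np.zeros(mask.shape,np.uint8); m[y0:y1,x0:x1]=mask[y0:y1,x0:x1]
    cs,_=cv2.findContours(m,cv2.RETR_EXTERNAL,cv2.CHAIN_APPROX_NONE)
    for k in cs:
        if cv2.contourArea(k)<amin: continue
        w=cast(n,k[:,0,:],z,c)[:,:2]
        M=cv2.moments(k); px=[M['m10']/M['m00'],M['m01']/M['m00']]; ce=cast(n,[px],z,c)[0]
        r=cv2.minAreaRect((w*1000).astype(np.float32))
        print(name,"px",np.round(px,1),"cen",ce[:2].round(4),"rect",np.round(r[0],1),np.round(r[1],1),round(r[2],1),
          "poly",[list(map(int,p)) for p in np.round(cv2.boxPoints(r))] if amin>=300 else "")
E
python3 - <<'E'
from h import *
import pickle
c=pickle.load(open("pics/w1.pkl","rb")); s=cv2.imread("pics/w1.png"); h=cv2.cvtColor(s,cv2.COLOR_BGR2HSV)
rects("wrist",(h[...,2]>195)&(h[...,1]<25),(232,145,325,220),60,.044,"tag",c)
rects("wrist",(h[...,2]>165)&(h[...,2]<=255)&(h[...,1]<40),(215,130,335,228),300,.044,"dock?",c)
rects("wrist",h[...,2]<45,(245,245,270,270),20,.047,"pad",c)
rects("wrist",h[...,2]<45,(285,245,306,270),20,.047,"pad",c)
rects("wrist",h[...,2]>200,(185,0,372,108),300,.02,"tray",c)
# tray floor edge lines via pixel points
print(cast("wrist",[(203,82),(344,105),(196,85),(347,108)],.02,c).round(4))
E
```

```text
tag px [279.2 214. ] cen [ 0.421  -0.2806] rect [ 420.2 -285.9] [ 44.  121.4] 24.3 poly 
tag px [303.2 182. ] cen [ 0.4618 -0.3075] rect [ 461.7 -307.9] [26.5 27.6] 2.5 poly 
tag px [247.8 181.2] cen [ 0.4598 -0.2413] rect [ 458.9 -241.3] [63.9  9.3] 2.8 poly 
dock? px [274.5 178. ] cen [ 0.465  -0.2731] rect [ 462.4 -273. ] [116.4 147.2] 2.5 poly [[401, -202], [407, -349], [524, -344], [517, -197]]
pad px [250.9 257.8] cen [ 0.3635 -0.2475] rect [ 364.3 -249. ] [32.3 17.6] 1.1 poly 
pad px [299.  257.1] cen [ 0.3671 -0.308 ] rect [ 368.9 -307.2] [28.1 16.4] 3.7 poly 
tray px [279.7  47.4] cen [ 0.6137 -0.2727] rect [ 612.6 -266.5] [183.3 115.3] 87.5 poly [[551, -356], [666, -361], [674, -177], [559, -172]]
[[ 0.5722 -0.1836  0.02  ]
 [ 0.5536 -0.3529  0.02  ]
 [ 0.5685 -0.1753  0.02  ]
 [ 0.5503 -0.3568  0.02  ]]
```

Run:
```python
from h import *
plan([.363,-.2455,.08],np.radians(92.6))
```

```text
shift,turn [ 0.1803 -0.0854 -0.0352] [-0.07 -0.    0.03] tcp [ 0.45   -0.2769  0.2602] t 1.32
```

Emit:
carry_out --increments '[0.05,-0.086,-0.035,0,0,0,0,0.1,-0.086,-0.035,0,0,0,0,0.14,-0.086,-0.035,0,0,0,0,0.175,-0.086,-0.035,0,0,0,0,0.185,-0.086,-0.035,0,0,0,0,0.19,-0.086,-0.035,0,0,0,0,0.195,-0.086,-0.035,0,0,0,0,0.2,-0.086,-0.035,0,0,0,0,0.205,-0.086,-0.035,0,0,0,0,0.21,-0.086,-0.035,0,0,0,0,0.213,-0.086,-0.035,0,0,0,0,0.216,-0.086,-0.035,0,0,0,0]'

```text
time: 2.82
ee_pos: [0.3639, -0.2456, 0.0459]
tcp_rot: [0.512, 0.488, 0.511, -0.488]
wrist_force: [-9.3, 4.6, 45.1]
finger_gap: 0.006
```

```bash
cat >> h.py <<'E'
def snap(n,name,roi=None,f=1):
    c=arm.calibration(n); im=arm.capture(n)[:,:,::-1]; cv2.imwrite(f"pics/{name}_full.png",im)
    import pickle; pickle.dump(c,open(f"pics/{name}.pkl","wb"))
    if roi: im=im[roi[1]:roi[3],roi[0]:roi[2]]
    cv2.imwrite(f"pics/{name}.png",cv2.resize(np.ascontiguousarray(im),None,fx=f,fy=f,interpolation=2))
    return c,cv2.imread(f"pics/{name}_full.png")
E
python3 - <<'E'
from h import *
o=arm.observe();print(o["wrist_force"].round(2),o["ee_pos"].round(4))
snap("wrist","w2");
E
```

```text
[-9.35  4.58 45.11] [ 0.3639 -0.2456  0.0459]
```

View pics/w2.png

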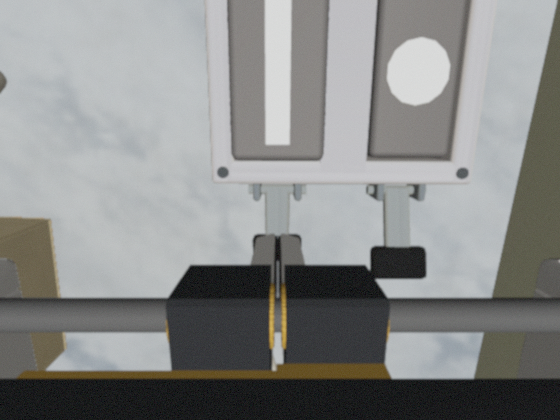

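The pad is fully down: the stop was at TCP z 0.046 with 45 N, so I'll press less hard next time. The bar cartridge looks raised. I'll lift and measure it.

Emit:
carry_out --increments '[-0.06,0,0,0,0,0,0,-0.12,0.05,0,0,0,0,0.07,-0.17,0.11,0,0,0,0,0.07,-0.17,0.13,0,0,0,0,0.07,-0.17,0.13,0,0,0,0,0.07]'

```text
time: 3.5
ee_pos: [0.4963, -0.2385, 0.217]
tcp_rot: [0.513, 0.489, 0.51, -0.487]
wrist_force: [-0.6, -0.1, 0.6]
finger_gap: 0.392
```

Run:
```python
from h import *
c,s=snap("wrist","w3"); h=cv2.cvtColor(s,cv2.COLOR_BGR2HSV)
b=(h[...,2]>195)&(h[...,1]<25)
rects("wrist",b,(150,60,420,235),60,.068,"tag68",c)
rects("wrist",b,(150,60,420,235),60,.044,"tag44",c)
```

```text
tag68 px [338.6 228.1] cen [ 0.4734 -0.3022] rect [ 474.6 -302.2] [14.8 25.7] 2.7 poly 
tag68 px [278.4 220.8] cen [ 0.4783 -0.2406] rect [ 477.9 -240.8] [27.2  9.1] 2.6 poly 
tag68 px [309.8 197.8] cen [ 0.5034 -0.2707] rect [ 491.  -271.3] [ 50.4 120.6] 2.7 poly 
tag68 px [172.  192.3] cen [ 0.5025 -0.1343] rect [ 500.  -135.3] [21.  17.2] 57.4 poly 
tag68 px [313.3  99.2] cen [ 0.5963 -0.2673] rect [ 601.  -264.3] [162.5  83.2] 83.9 poly 
tag68 px [223.8  90.9] cen [ 0.5995 -0.1845] rect [ 599.4 -184.6] [ 3.5 53.8] 83.0 poly 
tag44 px [338.6 228.1] cen [ 0.4665 -0.3074] rect [ 467.8 -307.4] [15.9 27.7] 2.7 poly 
tag44 px [278.4 220.8] cen [ 0.4717 -0.2411] rect [ 471.4 -241.3] [29.4  9.8] 2.6 poly 
tag44 px [309.8 197.8] cen [ 0.4988 -0.2735] rect [ 485.4 -274.1] [ 54.4 130.1] 2.7 poly 
tag44 px [172.  192.3] cen [ 0.4978 -0.1264] rect [ 495.2 -127.5] [22.7 18.6] 57.4 poly 
tag44 px [313.3  99.2] cen [ 0.599  -0.2698] rect [ 604.  -266.6] [175.2  89.7] 83.9 poly 
tag44 px [223.8  90.9] cen [ 0.6025 -0.1806] rect [ 602.3 -180.6] [ 3.7 58. ] 83.0 poly
```

View pics/w3.png

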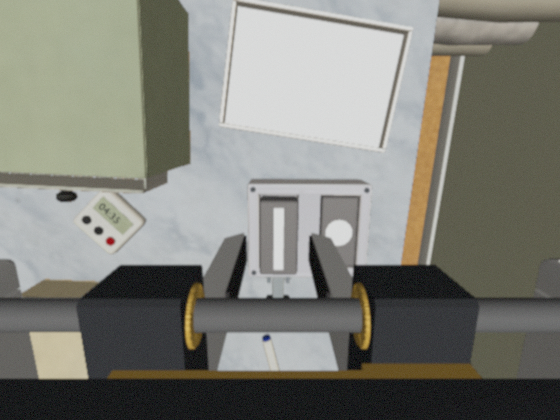

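Run:
```python
from h import *
import pickle
c=pickle.load(open("pics/w3.pkl","rb"))
q=cast("wrist",[(237,3),(410,29),(383,150),(221,124)],.02,c).round(4);print(q,q.mean(0))
print([np.degrees(np.arctan2(*(q[a]-q[b])[1::-1])).round(1) for a,b in((1,2),(0,3),(0,1),(3,2))])
snap("side","s3",(200,265,350,350),5)
plan([.4585,-.241,.12],np.radians(92.6))
```

```text
[[ 0.6894 -0.1891  0.02  ]
 [ 0.6743 -0.366   0.02  ]
 [ 0.5519 -0.3536  0.02  ]
 [ 0.5712 -0.1739  0.02  ]] [ 0.6217  -0.27065  0.02   ]
[np.float64(-5.8), np.float64(-7.3), np.float64(85.1), np.float64(83.9)]
shift,turn [ 0.0949 -0.0345  0.0004] [ 0.05  0.02 -0.03] tcp [ 0.4929 -0.2389  0.2149] t 3.6
```

View pics/s3.png

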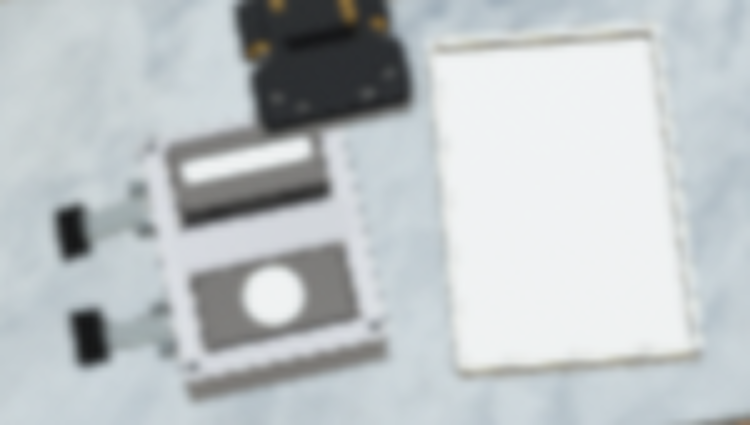

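The bar cartridge stands proud and its lever is down. The tray centre is at about (0.621, -0.272) with yaw about -6°. Grasping now.

Emit:
carry_out --increments '[0.04,-0.035,0,0,0,0,0.07,0.09,-0.035,0,0,0,0,0.07,0.13,-0.035,0,0,0,0,0.07,0.146,-0.035,0,0,0,0,0.07,0.146,-0.035,0,0,0,0,0.07,0.146,-0.035,0,0,0,0,0.03,0.146,-0.035,0,0,0,0,0.03,0.146,-0.035,0,0,0,0,0.03,0.146,-0.035,0,0,0,0,0.03,0.146,-0.035,0,0,0,0,0.03]' --newtons 25

```text
time: 4.85
ee_pos: [0.4582, -0.2406, 0.0686]
tcp_rot: [0.511, 0.488, 0.511, -0.488]
wrist_force: [-0.0, -0.5, 1.8]
finger_gap: 0.426
```

Emit:
carry_out --increments '[-0.02,0,0,0,0,0,0.03,-0.04,0,0,0,0,0,0.03,-0.06,0,0,0,0,0,0.03,-0.08,0,0,0,0,0,0.03,-0.08,0,0,0,0,0,0.03]'

```text
time: 5.48
ee_pos: [0.4585, -0.2407, 0.1492]
tcp_rot: [0.512, 0.489, 0.511, -0.488]
wrist_force: [0.1, 0.5, -0.6]
finger_gap: 0.423
```

Run:
```python
from h import *
snap("wrist","w4")
# tray spots: centre + offsets along tray y
C=np.array([.621,-.272]); a=np.radians(-5.9); ty=np.array([-np.sin(a),np.cos(a)])
for o in(.03,-.045): print(C+ty*o)
p=C+ty*.03
plan([*p,.14],np.radians(90-5.9))
```

```text
[ 0.62408378 -0.24215892]
[ 0.61637434 -0.31676163]
shift,turn [0.0083 0.1658 0.0093] [ 8.54  0.01 -0.02] tcp [ 0.458  -0.2405  0.1483] t 5.53
```

View pics/w4.png

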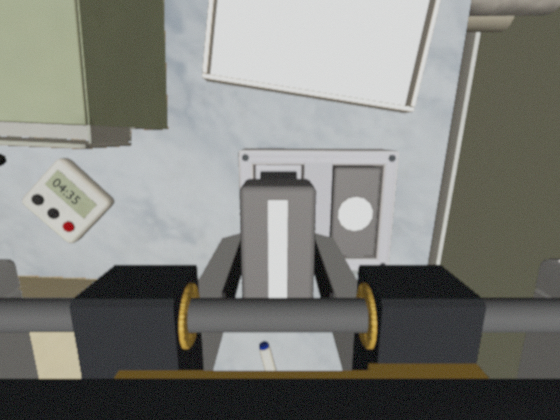

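Emit:
carry_out --increments '[0.0,0.05,0.004,3,0,0,0.03,0.0,0.1,0.008,8.5,0,0,0.03,0.008,0.15,0.012,8.5,0,0,0.03,0.008,0.166,0.012,8.5,0,0,0.03,0.05,0.166,0.012,8.5,0,0,0.03,0.09,0.166,0.012,8.5,0,0,0.03,0.1,0.166,0.012,8.5,0,0,0.03,0.1,0.166,0.012,8.5,0,0,0.03]'

```text
time: 6.52
ee_pos: [0.6242, -0.2447, 0.0481]
tcp_rot: [-0.473, -0.525, -0.474, 0.525]
wrist_force: [-0.7, -0.8, -0.6]
finger_gap: 0.425
```

Run:
```python
from h import *
snap("wrist","w5"); o=arm.observe(); print(o["ee_pos"],o["finger_gap"])
```

```text
[ 0.62489979 -0.24492142  0.04920931] 0.42901615303678137
```

View pics/w5.png

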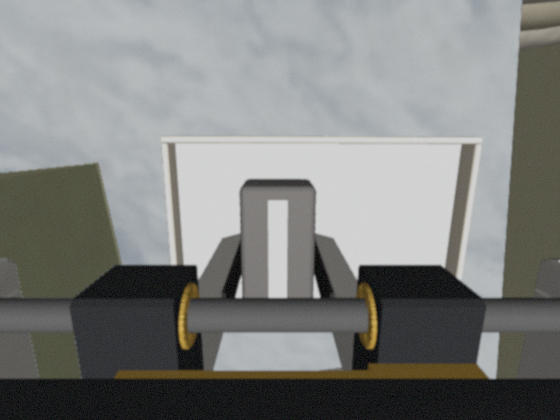

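The cartridge is over the tray, square to it, with its far end short of the far wall. Lowering.

Emit:
carry_out --increments '[0.004,0,0,0,0,0,0.03,0.008,0,0,0,0,0,0.03,0.01,0,0,0,0,0,0.03,0.012,0,0,0,0,0,0.03]'

```text
time: 7.08
ee_pos: [0.6246, -0.2448, 0.0368]
tcp_rot: [0.474, 0.525, 0.474, -0.525]
wrist_force: [-11.7, 4.7, 30.7]
finger_gap: 0.428
```

Emit:
carry_out --increments '[-0.002,0,0,0,0,0,0.03,-0.002,0,0,0,0,0,0.06,-0.002,0,0,0,0,0,0.06,-0.002,0,0,0,0,0,0.06,-0.04,0,0,0,0,0,0.06,-0.09,-0.02,0,0,0,0,0.06,-0.14,-0.06,0,0,0,0,0.06,-0.19,-0.1,0,0,0,0,0.06,-0.19,-0.1,0,0,0,0,0.06]'

```text
time: 8.2
ee_pos: [0.5245, -0.2354, 0.2305]
tcp_rot: [0.475, 0.526, 0.472, -0.525]
wrist_force: [0.7, -0.4, -0.3]
finger_gap: 0.638
```

Run:
```python
from h import *
c,s=snap("wrist","w6")
c2,s2=snap("side","s6",(200,265,350,350),5)
plan([.3665,-.3115,.1],np.radians(92.6))
```

```text
shift,turn [ 0.1269 -0.15    0.0925] [-8.47  0.03 -0.07] tcp [ 0.5251 -0.2347  0.2271] t 8.3
```

View pics/w6.png

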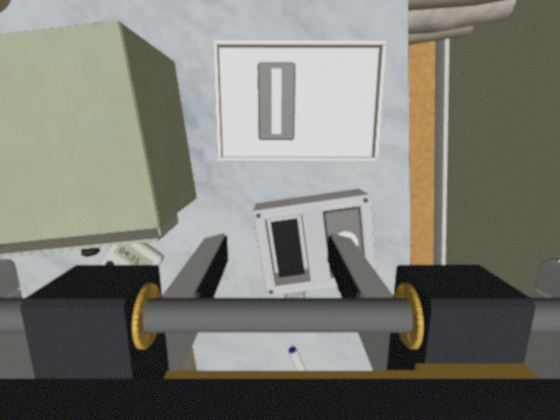

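View pics/s6.png

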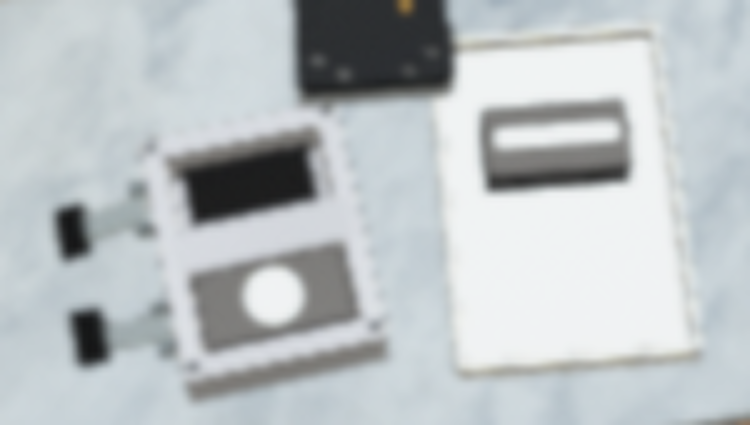

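The bar cartridge is flat in the tray. Next I press the second lever of this dock.

Emit:
carry_out --increments '[0.02,-0.06,0.04,-4,0,0,0,0.06,-0.11,0.07,-8.5,0,0,0,0.1,-0.15,0.0925,-8.5,0,0,0,0.14,-0.15,0.0925,-8.5,0,0,0,0.152,-0.15,0.0925,-8.5,0,0,0,0.158,-0.15,0.0925,-8.5,0,0,0,0.164,-0.15,0.0925,-8.5,0,0,0,0.17,-0.15,0.0925,-8.5,0,0,0,0.175,-0.15,0.0925,-8.5,0,0,0,0.179,-0.15,0.0925,-8.5,0,0,0,0.181,-0.15,0.0925,-8.5,0,0,0]'

```text
time: 9.68
ee_pos: [0.368, -0.3115, 0.0467]
tcp_rot: [0.512, 0.488, 0.511, -0.488]
wrist_force: [-5.1, 1.9, 19.4]
finger_gap: -0.0
```

Emit:
carry_out --increments '[-0.06,0,0,0,0,0,0,-0.12,0.05,0,0,0,0,0.07,-0.12,0.11,0,0,0,0,0.07,-0.12,0.11,0,0,0,0,0.07,-0.12,0.11,0,0,0,0,0.07]'

```text
time: 10.3
ee_pos: [0.4769, -0.3057, 0.1658]
tcp_rot: [0.512, 0.488, 0.512, -0.488]
wrist_force: [-0.2, -0.3, -0.8]
finger_gap: 0.394
```

Run:
```python
from h import *
c,s=snap("wrist","w7"); h=cv2.cvtColor(s,cv2.COLOR_BGR2HSV)
rects("wrist",(h[...,2]>195)&(h[...,1]<25),(200,100,380,290),60,.068,"tag68",c)
snap("side","s7",(200,265,350,350),5)
plan([.4615,-.307,.069],np.radians(92.6))
```

```text
tag68 px [250.2 272.4] cen [ 0.4245 -0.2844] rect [ 427.3 -284.5] [12.2  9.7] 2.7 poly 
tag68 px [278.4 233. ] cen [ 0.4618 -0.3073] rect [ 461.6 -307.4] [28.5 28.1] 2.7 poly 
tag68 px [270.8 185.2] cen [ 0.5025 -0.2991] rect [ 493.5 -306.4] [124.2  63.8] 49.4 poly 
tag68 px [335.8 111.8] cen [ 0.5624 -0.3472] rect [ 562.1 -347.4] [ 3.5 18.2] 83.8 poly 
tag68 px [278.  109.8] cen [ 0.5617 -0.3022] rect [ 558.1 -294.2] [ 20.9 104.4] 2.7 poly 
shift,turn [ 0.0964 -0.0138  0.0001] [ 0.02 -0.01  0.04] tcp [ 0.4753 -0.3063  0.1654] t 10.4
```

View pics/w7.png

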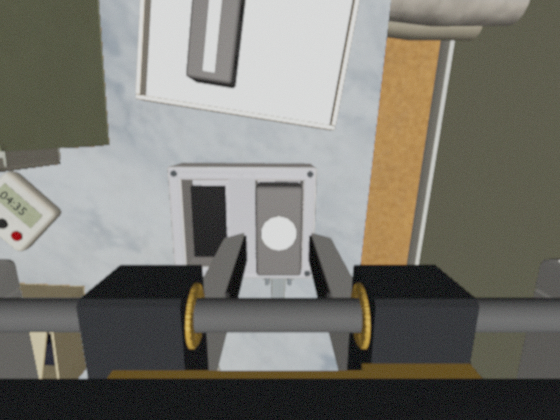

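View pics/s7.png

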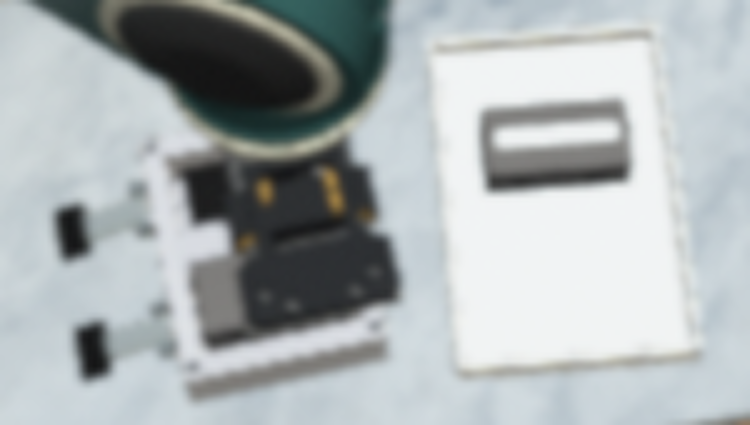

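The round cartridge is up with its tag at (0.4617, -0.3073). Grasping and lifting it.

Emit:
carry_out --increments '[0.03,-0.014,0.001,0,0,0,0.07,0.08,-0.014,0.001,0,0,0,0.07,0.096,-0.014,0.001,0,0,0,0.07,0.096,-0.014,0.001,0,0,0,0.07,0.096,-0.014,0.001,0,0,0,0.03,0.096,-0.014,0.001,0,0,0,0.03,0.096,-0.014,0.001,0,0,0,0.03,0.096,-0.014,0.001,0,0,0,0.03,0.06,-0.014,0.001,0,0,0,0.03,0.02,-0.014,0.001,0,0,0,0.03,-0.04,-0.014,0.001,0,0,0,0.03,-0.1,-0.014,0.001,0,0,0,0.03]' --newtons 25

```text
time: 11.9
ee_pos: [0.4618, -0.3076, 0.2672]
tcp_rot: [0.511, 0.488, 0.512, -0.488]
wrist_force: [1.1, -0.1, -1.7]
finger_gap: 0.424
```

Run:
```python
from h import *
snap("wrist","w8"); plan([.55,.2,.27],np.radians(90+5.7))
```

```text
shift,turn [ 0.0035  0.1091 -0.5045] [-3.06  0.3  -0.42] tcp [ 0.4641 -0.3089  0.2753] t 11.95
```

View pics/w8.png

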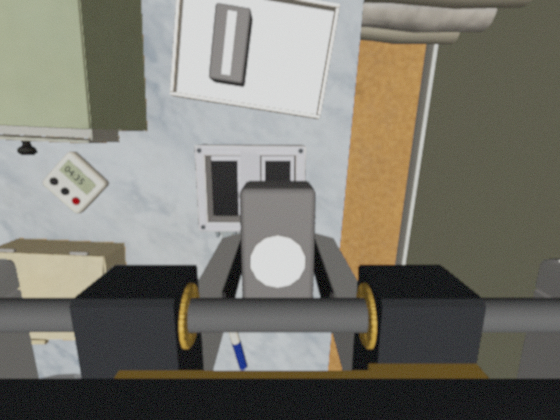

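The cartridge is held well. I'll carry it toward the stage and view the stage before placing.

Emit:
carry_out --increments '[0.003,0.0,-0.06,0,0,0,0.03,0.003,0.0,-0.12,0,0,0,0.03,0.003,0.02,-0.18,0,0,0,0.03,0.003,0.04,-0.24,0,0,0,0.03,0.003,0.06,-0.3,-1,0,0,0.03,0.003,0.08,-0.36,-2,0,0,0.03,0.003,0.09,-0.42,-3,0,0,0.03,0.003,0.09,-0.47,-3,0,0,0.03,0.003,0.09,-0.505,-3,0,0,0.03,0.003,0.09,-0.505,-3,0,0,0.03,0.003,0.09,-0.505,-3,0,0,0.03]'

```text
time: 13.32
ee_pos: [0.529, 0.2, 0.2621]
tcp_rot: [0.524, 0.475, 0.524, -0.475]
wrist_force: [-0.1, 0.2, -2.1]
finger_gap: 0.423
```

Run:
```python
from h import *
snap("wrist","w9"); snap("side","s9",(180,120,350,215),4.5); o=arm.observe(); print(o["finger_gap"],o["ee_pos"],rot().as_matrix().round(3))
```

```text
0.41985196002781633 [0.52913045 0.19951313 0.26232469] [[-0.     0.995  0.097]
 [-0.     0.097 -0.995]
 [-1.    -0.     0.   ]]
```

View pics/w9.png

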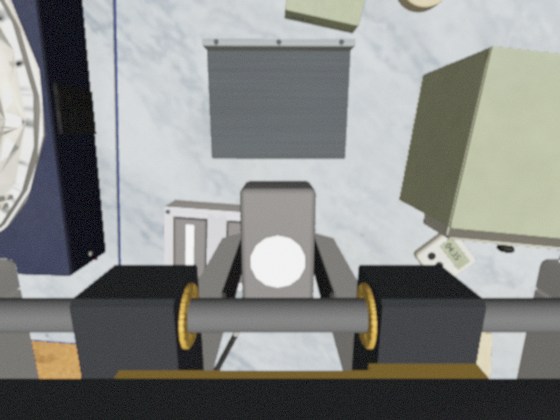

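View pics/s9.png

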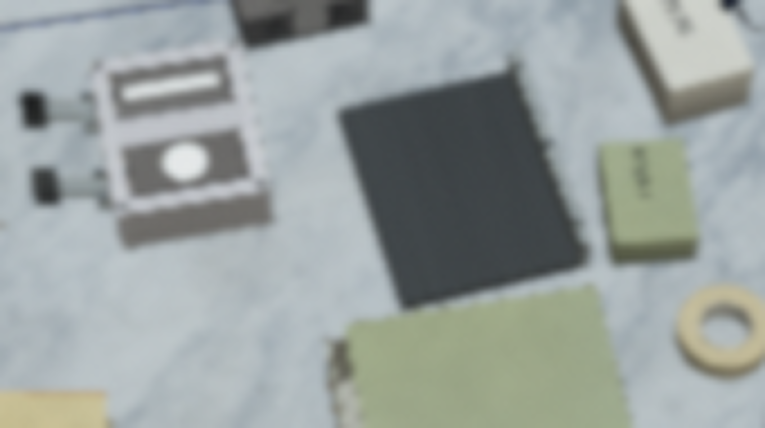

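Run:
```python
from h import *
import pickle
c=pickle.load(open("pics/w9.pkl","rb")); s=cv2.imread("pics/w9_full.png"); g=cv2.cvtColor(s,cv2.COLOR_BGR2GRAY)
z=s[25:170,190:370]; cv2.imwrite("pics/z9.png",cv2.resize(z,None,fx=4.4,fy=4.1,interpolation=2))
print(g[36:60,280],g[150:164,280]); print(g[100,200:220],g[100,338:356])
m=(g<85).astype(np.uint8); rects("wrist",m,(195,35,365,165),3000,.012,"plate",c)
m2=np.zeros_like(m);m2[35:165,195:365]=m[35:165,195:365]
# edges per column
cols=np.arange(220,340,4); near=[];far=[]
for u in cols:
    r=np.where(m2[:,u])[0]; near.append((u,r.max()+.5)); far.append((u,r.min()-.5))
for n,e,z in(("near",near,.012),("far",far,.012)):
    w=cast("wrist",e,z,c); p=np.polyfit(w[:,1],w[:,0],1); print(n,"x=",p, "slope deg",np.degrees(np.arctan(p[0])))
```

```text
[209 208 199 175 150 133 128 144 156 147 124  97  85  87  90 102 108 111
 109 109 108 110 110 108] [113 115 111 111 112 109 109 120 151 189 208 214 214 213]
[207 207 205 200 196 196 195 193 181 150 116 107 110 110 105 107 108 109
 108 107] [109 109 109 109 109 107 107 107 112 140 176 202 210 210 209 210 209 209]Traceback (most recent call last):
  File "<stdin>", line 11, in <module>
    return umr_maximum(a, axis, None, out, keepdims, initial, where)
ValueError: zero-size array to reduction operation maximum which has no identity
```

View pics/z9.png

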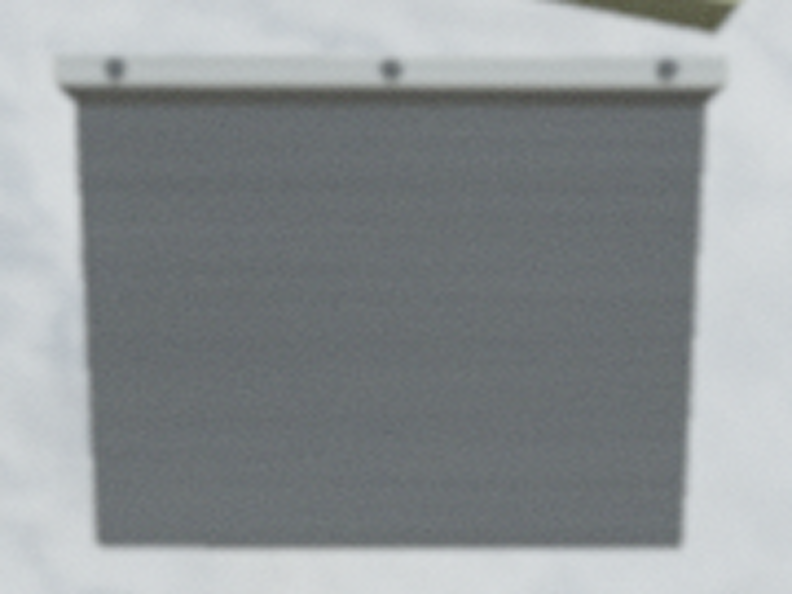

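Run:
```python
from h import *
import pickle
c=pickle.load(open("pics/w9.pkl","rb")); s=cv2.imread("pics/w9_full.png"); g=cv2.cvtColor(s,cv2.COLOR_BGR2GRAY).astype(float)
cols=np.arange(222,336,3)
def edge(r0,r1,sgn):
    out=[]
    for u in cols:
        d=sgn*np.diff(g[r0:r1,u-1:u+2].mean(1)); d[d<0]=0; i=np.argmax(d); w=d[max(0,i-2):i+3]; out.append((u,r0+.5+(np.arange(max(0,i-2),i-2+0+len(w) if i>=2 else len(w))*w).sum()/w.sum()))
    return out
def fit(e,z,n):
    w=cast("wrist",e,z,c); p=np.polyfit(w[:,1],w[:,0],1); print(n,"x(y=.2)",np.polyval(p,.2).round(4),"yaw",-np.degrees(np.arctan(p[0])).round(2),"res",np.abs(np.polyval(p,w[:,1])-w[:,0]).max().round(4)); return p
fit(edge(150,164,1),.012,"near")
fit(edge(43,50,-1),.034,"fencetop front")
fit(edge(47,58,1),.012,"fence base")
print(cast("wrist",[(212.3,158),(345.2,158),(208,50),(350,50)],.012,c).round(4))
```

```text
near x(y=.2) 0.5652 yaw 5.49 res 0.0004
fencetop front x(y=.2) 0.6922 yaw 5.35 res 0.0005
fence base x(y=.2) 0.6927 yaw 5.41 res 0.0005
[[0.5571 0.2863 0.012 ]
 [0.5737 0.1167 0.012 ]
 [0.6836 0.2976 0.012 ]
 [0.7    0.1298 0.012 ]]
```

Run:
```python
from h import *
import pickle
c=pickle.load(open("pics/w9.pkl","rb"))
plan([.6477,.166,.06],np.radians(95.4))
print(cast("wrist",[(100,250),(95,120),(85,30)],.03,c).round(3), cast("side",[(208,110),(298,100)],.03).round(3), cast("side",[(208,110),(298,100)],.06).round(3))
```

```text
shift,turn [0.2023 0.1148 0.0447] [0.15 0.02 0.01] tcp [0.5291 0.1995 0.2623] t 13.43
[[0.425 0.424 0.03 ]
 [0.59  0.424 0.03 ]
 [0.687 0.432 0.03 ]] [[0.427 0.438 0.03 ]
 [0.727 0.426 0.03 ]] [[0.428 0.412 0.06 ]
 [0.721 0.401 0.06 ]]
```

Emit:
carry_out --increments '[0.02,0.05,0.0447,0,0,0,0.03,0.05,0.1,0.0447,0,0,0,0.03,0.1,0.115,0.0447,0,0,0,0.03,0.15,0.115,0.0447,0,0,0,0.03,0.19,0.115,0.0447,0,0,0,0.03,0.202,0.115,0.0447,0,0,0,0.03,0.202,0.115,0.0447,0,0,0,0.03]'

```text
time: 14.3
ee_pos: [0.648, 0.1671, 0.0609]
tcp_rot: [0.524, 0.475, 0.524, -0.475]
wrist_force: [-0.2, 0.4, -0.5]
finger_gap: 0.426
```

Run:
```python
from h import *
snap("wrist","w10"); o=arm.observe(); print(o["finger_gap"],o["ee_pos"],o["wrist_force"]); plan([.6477,.166,.0445],np.radians(95.4))
```

```text
0.42103368133338964 [0.64855008 0.16737543 0.06192442] [ 0.37591178  0.55784371 -0.81200025]
shift,turn [ 0.0174 -0.001   0.0013] [ 0.2  -0.01 -0.09] tcp [0.6486 0.1674 0.0619] t 14.35
```

View pics/w10.png

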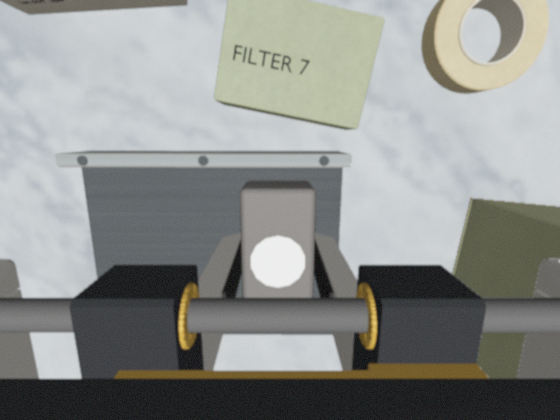

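The cartridge is held square, with the fence just ahead of it. I'll lower it and slide it into the fence.

Emit:
carry_out --increments '[0.006,0,0,0,0,0,0.03,0.012,0,0,0,0,0,0.03,0.014,0,0,0,0,0,0.03,0.0155,0,0,0,0,0,0.03,0.0155,0,0,0,0,0,0.03]'

```text
time: 14.98
ee_pos: [0.6478, 0.1676, 0.0461]
tcp_rot: [0.524, 0.475, 0.524, -0.475]
wrist_force: [-6.6, -2.6, 14.6]
finger_gap: 0.426
```

Emit:
carry_out --increments '[-0.0005,0.002,0,0,0,0,0.03,-0.0005,0.004,0,0,0,0,0.03,-0.0005,0.006,0,0,0,0,0.03,-0.0005,0.007,0,0,0,0,0.03,-0.0005,0.008,0,0,0,0,0.03]'

```text
time: 15.6
ee_pos: [0.6558, 0.1686, 0.0461]
tcp_rot: [0.524, 0.475, 0.524, -0.475]
wrist_force: [-5.1, 0.3, 8.9]
finger_gap: 0.424
```

Run:
```python
from h import *
o=arm.observe(); print(o["ee_pos"],o["wrist_force"]); snap("wrist","w11",(200,130,360,300),3.5)
```

```text
[0.65577286 0.16864442 0.04607857] [-5.12353303  0.32420906  8.92216369]
```

View pics/w11.png

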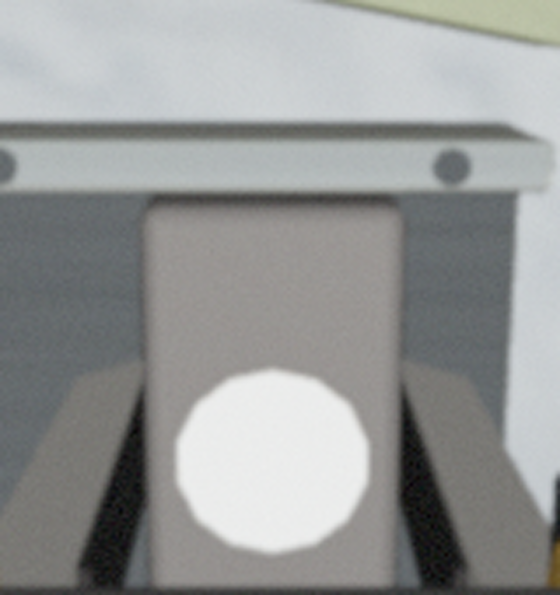

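Small gap left to the fence. I'll push further.

Emit:
carry_out --increments '[0,0.001,0,0,0,0,0.03,0,0.002,0,0,0,0,0.03,0,0.003,0,0,0,0,0.03,0,0.003,0,0,0,0,0.03]'

```text
time: 16.15
ee_pos: [0.6569, 0.1688, 0.0459]
tcp_rot: [0.523, 0.474, 0.525, -0.476]
wrist_force: [-19.8, -3.3, 20.5]
finger_gap: 0.42
```

Run:
```python
from h import *
snap("wrist","w12",(200,130,360,300),3.5)
```

```text
(no output)
```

View pics/w12.png

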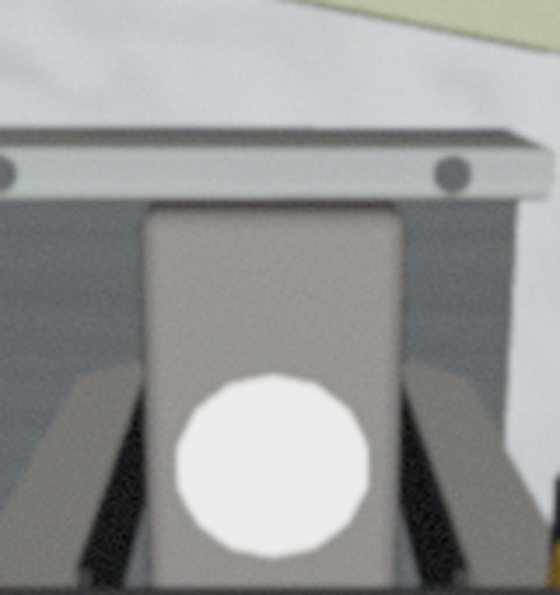

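Emit:
carry_out --increments '[0,0,0,0,0,0,0.03,0,-0.0005,0,0,0,0,0.048,0,-0.0005,0,0,0,0,0.056,0,-0.0005,0,0,0,0,0.056,-0.02,-0.0005,0,0,0,0,0.056,-0.06,-0.03,0,0,0,0,0.056,-0.1,-0.06,0,0,0,0,0.056,-0.1,-0.06,0,0,0,0,0.056]'

```text
time: 17.2
ee_pos: [0.5993, 0.1634, 0.1501]
tcp_rot: [0.525, 0.476, 0.523, -0.473]
wrist_force: [0.1, 0.0, 0.8]
finger_gap: 0.598
```

Run:
```python
from h import *
c,s=snap("wrist","w13"); 
cv2.imwrite("pics/z13.png",cv2.resize(s[90:290,180:380],None,fx=3,fy=3,interpolation=2))
```

```text
(no output)
```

View pics/z13.png

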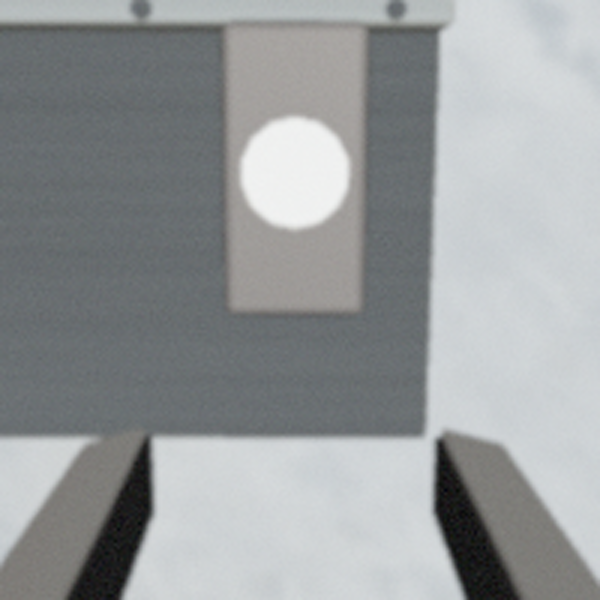

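```bash
cat >> h.py <<'E'
def tagcheck(n,name,roi,z,amin=60,lo=195):
    import pickle
    c=pickle.load(open(f"pics/{name}.pkl","rb")); s=cv2.imread(f"pics/{name}_full.png"); h=cv2.cvtColor(s,cv2.COLOR_BGR2HSV)
    rects(n,(h[...,2]>lo)&(h[...,1]<25),roi,amin,z,"tag",c)
E
python3 - <<'E'
from h import *
import pickle
tagcheck("wrist","w13",(255,120,305,180),.044)
c=pickle.load(open("pics/w13.pkl","rb"))
q=lambda u,v:(180+u/3,90+v/3)
P=cast("wrist",[q(224,28),q(367,28),q(361,311),q(229,311)],.044,c);print(P.round(4))
print("yaw sides",[np.degrees(np.arctan2(*(P[a]-P[b])[1::-1])).round(2) for a,b in((0,3),(1,2))],"end",np.degrees(np.arctan2(*(P[3]-P[2])[1::-1])).round(2)-90)
print("fence",cast("wrist",[q(20,24),q(440,24)],.034,c).round(4))
m=P[2:].mean(0); x=np.array([.9956,.0941,0]); t=m-x*.02; print(m)
plan([t[0],t[1],.12],np.radians(95.4))
E
```

```text
tag px [277.8 147.1] cen [0.6558 0.1686] rect [655.3 168.4] [30.  29.7] 4.9 poly 
[[0.6911 0.1907 0.044 ]
 [0.6949 0.1529 0.044 ]
 [0.6189 0.1457 0.044 ]
 [0.6152 0.183  0.044 ]]
yaw sides [np.float64(5.79), np.float64(5.41)] end 5.659999999999997
fence [[0.6876 0.2474 0.034 ]
 [0.699  0.1324 0.034 ]]
[0.6170724  0.16432794 0.044     ]
shift,turn [ 0.0282 -0.0026  0.0003] [ 0.25 -0.01 -0.21] tcp [0.5996 0.1629 0.1482] t 17.25
```

It's flush within about 0.5 mm and square within about 0.3°. I'll give it a gentle confirming push on the free end with closed fingers.

Emit:
carry_out --increments '[0.0,-0.003,0,0,0,0,0,0,-0.003,0,0,0,0,0,0.04,-0.003,0,0,0,0,0,0.08,-0.003,0,0,0,0,0,0.096,-0.003,0,0,0,0,0,0.096,0.004,0,0,0,0,0,0.096,0.007,0,0,0,0,0,0.096,0.009,0,0,0,0,0,0.096,0.0105,0,0,0,0,0,0.096,0.012,0,0,0,0,0]'

```text
time: 18.5
ee_pos: [0.607, 0.1639, 0.0504]
tcp_rot: [0.523, 0.472, 0.526, -0.477]
wrist_force: [-39.7, -6.6, 27.5]
finger_gap: 0.004
```

Emit:
carry_out --increments '[0,-0.008,0,0,0,0,0,0,-0.02,0,0,0,0,0,-0.05,-0.02,0,0,0,0,0,-0.1,-0.02,0,0,0,0,0,-0.15,-0.04,0,0,0,0,0,-0.15,-0.04,0,0,0,0,0]'

```text
time: 19.25
ee_pos: [0.5719, 0.1606, 0.2041]
tcp_rot: [0.526, 0.477, 0.523, -0.473]
wrist_force: [0.3, -0.6, -0.1]
finger_gap: 0.004
```

Run:
```python
from h import *
c,s=snap("wrist","w14"); 
cv2.imwrite("pics/z14.png",cv2.resize(s[90:290,180:380],None,fx=3,fy=3,interpolation=2))
plan([.45,.272,.26],np.radians(92))
```

```text
shift,turn [-0.0587 -0.1097 -0.1233] [ 3.63 -0.01 -0.23] tcp [0.5715 0.1601 0.2017] t 19.3
```

View pics/z14.png

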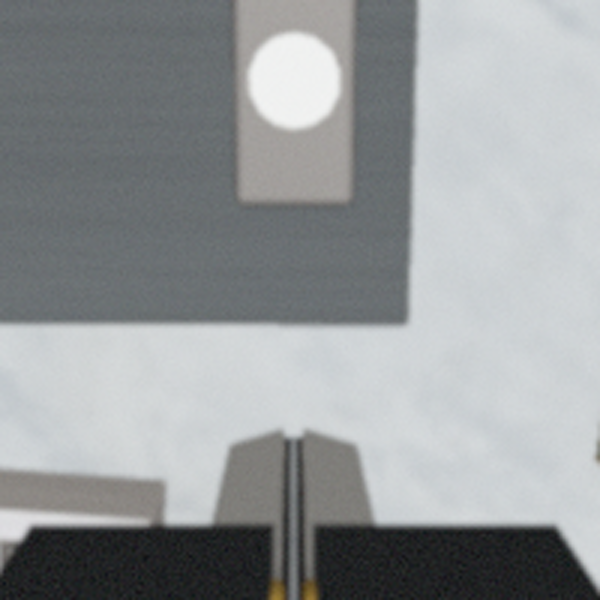

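The first round cartridge is square and seated. Next is the other dock.

Emit:
carry_out --increments '[-0.03,-0.05,-0.06,2,0,0,0,-0.058,-0.1,-0.123,3.6,0,0,0,-0.058,-0.11,-0.123,3.6,0,0,0,-0.058,-0.11,-0.123,3.6,0,0,0,-0.058,-0.11,-0.123,3.6,0,0,0]'

```text
time: 19.92
ee_pos: [0.4499, 0.2709, 0.2568]
tcp_rot: [0.509, 0.491, 0.509, -0.491]
wrist_force: [0.4, -0.9, -0.9]
finger_gap: 0.003
```

Run:
```python
from h import *
c,s=snap("wrist","w15")
tagcheck("wrist","w15",(150,100,420,250),.044)
h=cv2.cvtColor(s,cv2.COLOR_BGR2HSV); rects("wrist",h[...,2]<45,(150,235,420,264),15,.047,"pad",c)
print(arm.observe()["ee_pos"])
```

```text
tag px [160.2 220.5] cen [0.4087 0.4122] rect [422.1 412. ] [ 23.6 103. ] 86.6 poly 
tag px [159.6 148.3] cen [0.4955 0.4084] rect [495.9 409.1] [11.5 18.6] 87.2 poly 
tag px [300.3 172.3] cen [0.4733 0.2445] rect [465.9 246.6] [176.5 304.3] 2.0 poly 
tag px [158.7 112.2] cen [0.5355 0.4073] rect [529.7 409.4] [14.6 38.3] 89.1 poly 
[0.45013535 0.2706209  0.25664494]
```

View pics/w15.png

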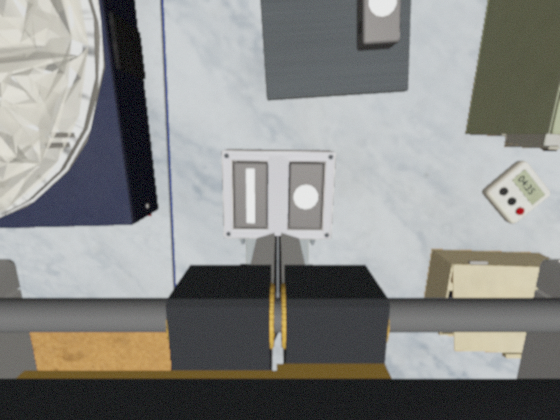

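Run:
```python
from h import *
import pickle
c=pickle.load(open("pics/w15.pkl","rb"))
b=cast("wrist",[(157,205),(138,20)],0,c); print("case bottom",b.round(3))
for z in(.03,.05,.07,.09): print(z,cast("wrist",[(130,222),(103,20)],z,c).round(3).tolist())
tagcheck("wrist","w15",(242,165,262,228),.044)
tagcheck("wrist","w15",(291,180,322,213),.044)
q=cast("wrist",[(226,152),(333,152),(333,237),(224,237)],.044,c);print(q.round(4))
snap("side","s15",(180,120,350,215),4.5)
```

```text
case bottom [[0.418 0.432 0.   ]
 [0.642 0.442 0.   ]]
0.03 [[0.401, 0.456, 0.03], [0.631, 0.468, 0.03]]
0.05 [[0.407, 0.446, 0.05], [0.625, 0.458, 0.05]]
0.07 [[0.413, 0.437, 0.07], [0.619, 0.448, 0.07]]
0.09 [[0.419, 0.427, 0.09], [0.613, 0.438, 0.09]]
tag px [250. 195.] cen [0.4441 0.3032] rect [443.5 303.3] [65.9  9.7] 1.0 poly 
tag px [305.3 196.4] cen [0.4447 0.237 ] rect [444.5 237.3] [28.1 28.9] 2.0 poly 
[[0.4939 0.3318 0.044 ]
 [0.4982 0.2078 0.044 ]
 [0.3949 0.2    0.044 ]
 [0.3903 0.3346 0.044 ]]
```

View pics/s15.png

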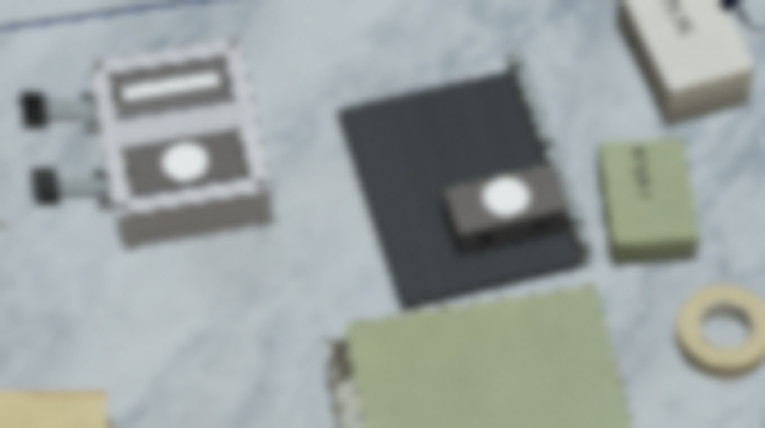

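The second dock's tags are at (0.444, 0.303) for the bar and (0.4446, 0.237) for the round, with dock yaw about 1.5°. The case at y ≥ 0.43 is about 0.08 m high, so it's clear. Pressing pad 1.

Run:
```python
from h import *
plan([.348,.3005,.0475],np.radians(91.5))
```

```text
shift,turn [ 0.2092 -0.1009 -0.0335] [0.44 0.03 0.07] tcp [0.4502 0.2705 0.2566] t 20.02
```

Emit:
carry_out --increments '[0.05,-0.05,-0.033,0,0,0,0,0.1,-0.1,-0.0335,0,0,0,0,0.14,-0.101,-0.0335,0,0,0,0,0.17,-0.101,-0.0335,0,0,0,0,0.18,-0.101,-0.0335,0,0,0,0,0.187,-0.101,-0.0335,0,0,0,0,0.193,-0.101,-0.0335,0,0,0,0,0.199,-0.101,-0.0335,0,0,0,0,0.205,-0.101,-0.0335,0,0,0,0,0.209,-0.101,-0.0335,0,0,0,0,0.211,-0.101,-0.0335,0,0,0,0]'

```text
time: 21.4
ee_pos: [0.348, 0.3018, 0.0469]
tcp_rot: [0.509, 0.492, 0.509, -0.491]
wrist_force: [-2.7, -2.0, 14.2]
finger_gap: 0.007
```

Emit:
carry_out --increments '[0.001,0,0,0,0,0,0,-0.06,0,0,0,0,0,0,-0.12,0.05,0,0,0,0,0.07,-0.12,0.11,0,0,0,0,0.07,-0.12,0.11,0,0,0,0,0.07,-0.12,0.11,0,0,0,0,0.07]'

```text
time: 22.15
ee_pos: [0.4575, 0.3053, 0.1664]
tcp_rot: [0.509, 0.491, 0.509, -0.491]
wrist_force: [0.0, 0.3, 0.5]
finger_gap: 0.395
```

Run:
```python
from h import *
c,s=snap("wrist","w16"); tagcheck("wrist","w16",(245,160,310,285),.068)
plan([.444,.3033,.069],np.radians(91.5))
```

```text
tag px [277.  222.9] cen [0.451  0.3053] rect [446.8 305.2] [104.1  56.7] 2.0 poly 
shift,turn [ 0.0972 -0.0126  0.0017] [0.56 0.   0.03] tcp [0.4566 0.3054 0.1662] t 22.2
```

View pics/w16.png

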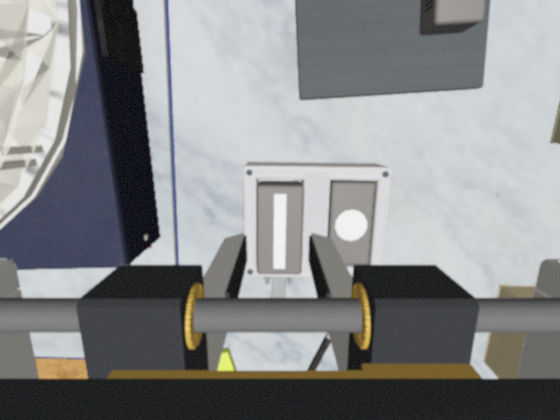

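Emit:
carry_out --increments '[0.03,-0.0126,0.0015,0,0,0,0.07,0.08,-0.0126,0.0015,0,0,0,0.07,0.097,-0.0126,0.0015,0,0,0,0.07,0.097,-0.0126,0.0015,0,0,0,0.07,0.097,-0.0126,0.0015,0,0,0,0.03,0.097,-0.0126,0.0015,0,0,0,0.03,0.097,-0.0126,0.0015,0,0,0,0.03,0.097,-0.0126,0.0015,0,0,0,0.03,0.06,-0.0126,0.0015,0,0,0,0.03,0.02,-0.0126,0.0015,0,0,0,0.03,-0.04,-0.0126,0.0015,0,0,0,0.03,-0.1,-0.0126,0.0015,0,0,0,0.03]' --newtons 25

```text
time: 23.7
ee_pos: [0.4444, 0.3032, 0.2683]
tcp_rot: [0.509, 0.491, 0.509, -0.491]
wrist_force: [0.2, 0.1, -1.5]
finger_gap: 0.421
```

Run:
```python
from h import *
c,s=snap("wrist","w17"); print(arm.observe()["finger_gap"])
plan([.53,-.3,.27],np.radians(90-5.9))
snap("side","s17",(180,120,350,350),2.5)
```

```text
0.42713230662682644
shift,turn [0.0038 0.0618 0.6078] [ 7.97 -0.27 -0.41] tcp [0.4462 0.3052 0.276 ] t 23.75
```

View pics/w17.png

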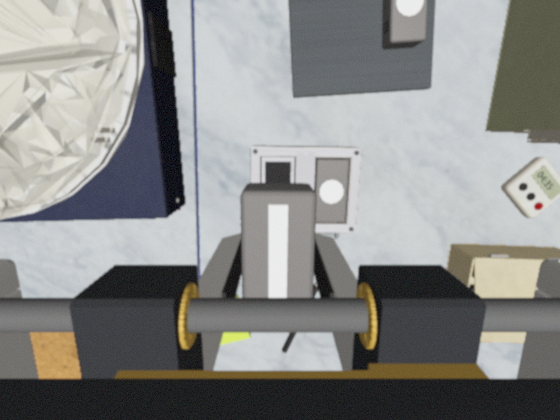

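View pics/s17.png

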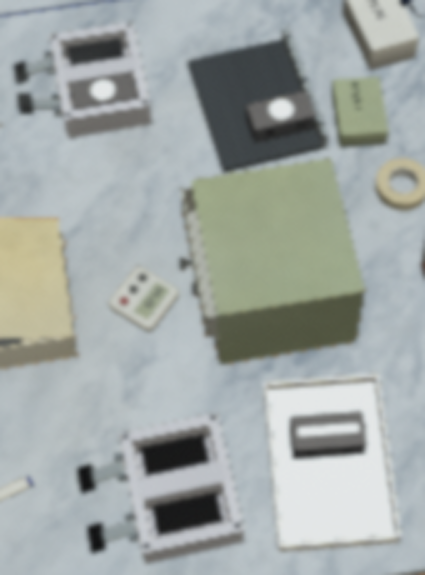

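The bar cartridge is held, and everything else is in place. Carrying it to the tray.

Emit:
carry_out --increments '[0.003,0.0,0.06,0,0,0,0.03,0.003,0.0,0.12,0,0,0,0.03,0.003,0.0,0.18,0,0,0,0.03,0.003,0.0,0.24,0,0,0,0.03,0.003,0.0,0.3,2,0,0,0.03,0.003,0.01,0.36,4,0,0,0.03,0.003,0.02,0.42,6,0,0,0.03,0.003,0.03,0.48,8,0,0,0.03,0.003,0.05,0.54,8,0,0,0.03,0.003,0.062,0.59,8,0,0,0.03,0.003,0.062,0.608,8,0,0,0.03,0.003,0.062,0.608,8,0,0,0.03]'

```text
time: 25.3
ee_pos: [0.5279, -0.3026, 0.2626]
tcp_rot: [-0.473, -0.525, -0.473, 0.526]
wrist_force: [-0.0, 0.3, -1.6]
finger_gap: 0.422
```

Run:
```python
from h import *
c,s=snap("wrist","w18"); print(arm.observe()["finger_gap"])
plan([.6165,-.3168,.06],np.radians(90-5.9))
```

```text
0.42124205317905217
shift,turn [0.2028 0.0896 0.0064] [-0.05 -0.04  0.05] tcp [ 0.5282 -0.3013  0.2629] t 25.35
```

View pics/w18.png

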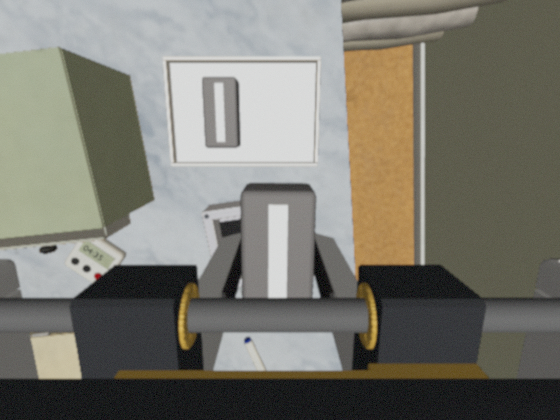

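Emit:
carry_out --increments '[0.02,0.05,0.003,0,0,0,0.03,0.06,0.09,0.006,0,0,0,0.03,0.12,0.09,0.006,0,0,0,0.03,0.17,0.09,0.006,0,0,0,0.03,0.2,0.09,0.006,0,0,0,0.03,0.2,0.09,0.006,0,0,0,0.03]'

```text
time: 26.1
ee_pos: [0.6164, -0.315, 0.0617]
tcp_rot: [-0.472, -0.525, -0.475, 0.525]
wrist_force: [-0.3, 0.8, -1.0]
finger_gap: 0.426
```

Run:
```python
from h import *
c,s=snap("wrist","w19"); o=arm.observe(); print(o["finger_gap"],o["ee_pos"])
```

```text
0.4266814792645387 [ 0.61747986 -0.31581613  0.06376646]
```

View pics/w19.png

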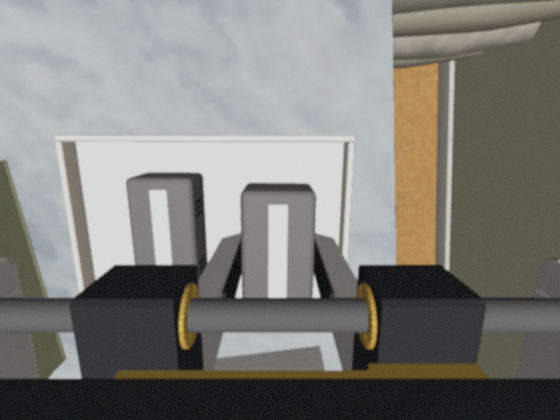

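The cartridge is clear of the neighbouring one and of the walls. Lowering and releasing with a small opening.

Emit:
carry_out --increments '[0.01,0,0,0,0,0,0.03,0.016,0,0,0,0,0,0.03,0.02,0,0,0,0,0,0.03,0.0235,0,0,0,0,0,0.03,0.0235,0,0,0,0,0,0.03]'

```text
time: 26.78
ee_pos: [0.6172, -0.3172, 0.0397]
tcp_rot: [-0.473, -0.525, -0.473, 0.525]
wrist_force: [0.1, 0.2, -1.7]
finger_gap: 0.427
```

Emit:
carry_out --increments '[0.0015,0,0,0,0,0,0.03,0.0025,0,0,0,0,0,0.03,0.003,0,0,0,0,0,0.03,0.003,0,0,0,0,0,0.03]'

```text
time: 27.28
ee_pos: [0.6174, -0.3173, 0.0381]
tcp_rot: [0.473, 0.525, 0.473, -0.525]
wrist_force: [-6.1, 2.5, 14.5]
finger_gap: 0.425
```

Emit:
carry_out --increments '[-0.0005,0,0,0,0,0,0.046,-0.0005,0,0,0,0,0,0.052,-0.0005,0,0,0,0,0,0.052,-0.04,0,0,0,0,0,0.052,-0.09,-0.03,0,0,0,0,0.052,-0.15,-0.08,0,0,0,0,0.052,-0.21,-0.1,0,0,0,0,0,-0.22,-0.1,0,0,0,0,0]'

```text
time: 28.28
ee_pos: [0.5173, -0.3075, 0.2607]
tcp_rot: [0.474, 0.526, 0.472, -0.525]
wrist_force: [0.8, 0.3, -0.2]
finger_gap: 0.375
```

Run:
```python
from h import *
c,s=snap("wrist","w20");snap("side","s20",(180,120,350,350),2.5)
plan([.35,.2345,.26],np.radians(91.5))
```

```text
shift,turn [-0.0018 -0.224  -0.5216] [-7.5   0.14 -0.24] tcp [ 0.5182 -0.3076  0.2603] t 28.38
```

View pics/w20.png

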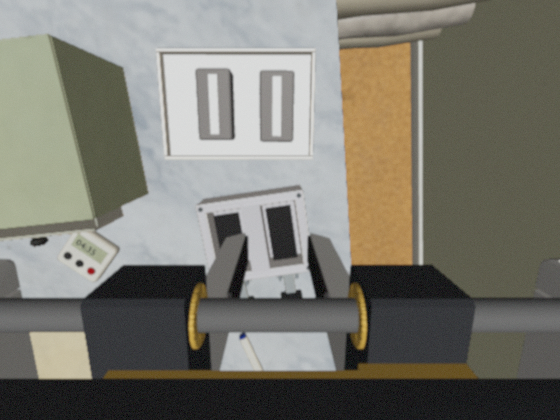

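View pics/s20.png

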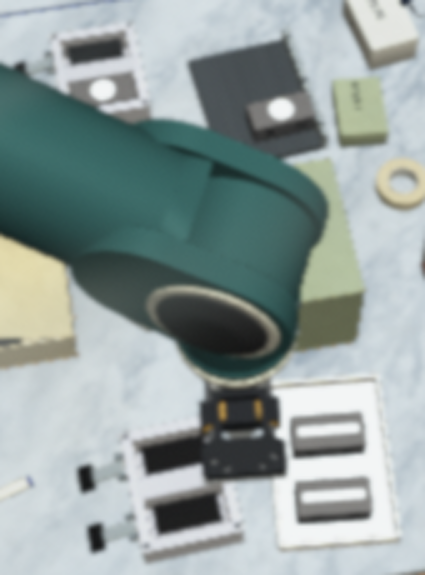

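Both reject cartridges lie flat in the tray. Moving to the last lever.

Emit:
carry_out --increments '[0,-0.03,-0.05,0,0,0,0,0,-0.05,-0.11,0,0,0,0,0,-0.07,-0.17,0,0,0,0,0,-0.1,-0.22,0,0,0,0,0,-0.13,-0.27,-2,0,0,0,0,-0.16,-0.32,-4,0,0,0,0,-0.19,-0.37,-6,0,0,0,0,-0.21,-0.42,-7.5,0,0,0,0,-0.224,-0.47,-7.5,0,0,0,0,-0.224,-0.5216,-7.5,0,0,0,0,-0.224,-0.5216,-7.5,0,0,0,0,-0.224,-0.5216,-7.5,0,0,0]'

```text
time: 29.88
ee_pos: [0.349, 0.2347, 0.2562]
tcp_rot: [0.506, 0.493, 0.507, -0.494]
wrist_force: [0.4, -0.9, 1.0]
finger_gap: 0.007
```

Run:
```python
from h import *
snap("wrist","w21")
plan([.349,.2345,.0475],np.radians(91.5))
```

```text
shift,turn [ 0.2089  0.     -0.0003] [-0.01  0.02  0.06] tcp [0.3492 0.2343 0.2564] t 29.93
```

View pics/w21.png

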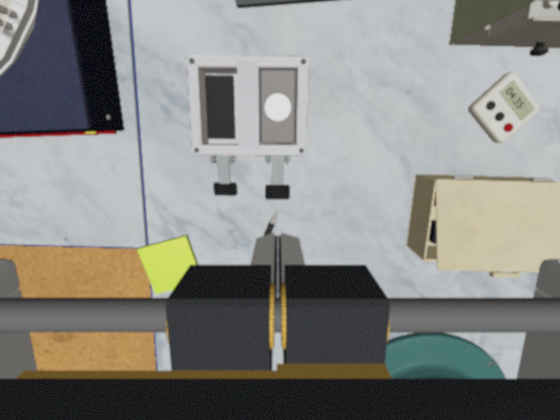

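Emit:
carry_out --increments '[0.06,0,0,0,0,0,0,0.12,0,0,0,0,0,0,0.165,0,0,0,0,0,0,0.178,0,0,0,0,0,0,0.185,0,0,0,0,0,0,0.191,0,0,0,0,0,0,0.197,0,0,0,0,0,0,0.203,0,0,0,0,0,0,0.208,0,0,0,0,0,0,0.211,0,0,0,0,0,0,0.211,0,0,0,0,0,0]'

```text
time: 31.3
ee_pos: [0.35, 0.2354, 0.047]
tcp_rot: [0.507, 0.494, 0.506, -0.493]
wrist_force: [-3.1, -0.8, 9.7]
finger_gap: 0.006
```

Emit:
carry_out --increments '[0.0006,0,0,0,0,0,0,-0.06,0,0,0,0,0,0,-0.12,0.05,0,0,0,0,0.07,-0.12,0.11,0,0,0,0,0.07,-0.12,0.11,0,0,0,0,0.07,-0.12,0.11,0,0,0,0,0.07]'

```text
time: 32.05
ee_pos: [0.4591, 0.2381, 0.1662]
tcp_rot: [0.507, 0.493, 0.507, -0.493]
wrist_force: [-0.2, 1.5, -1.1]
finger_gap: 0.395
```

Run:
```python
from h import *
c,s=snap("wrist","w22"); tagcheck("wrist","w22",(245,200,310,285),.068)
plan([.4446,.2371,.069],np.radians(91.7))
```

```text
tag px [278.1 231.9] cen [0.4448 0.2371] rect [444.5 237.1] [28.5 28.9] 1.5 poly 
tag px [304.4 245.2] cen [0.4334 0.2142] rect [435.  216.9] [75.9 15. ] 1.5 poly 
tag px [250.4 244.1] cen [0.4332 0.2606] rect [434.  258.1] [75.9 15.9] 1.5 poly 
shift,turn [ 0.097  -0.0137  0.0007] [-0.13  0.    0.02] tcp [0.4583 0.2382 0.166 ] t 32.1
```

View pics/w22.png

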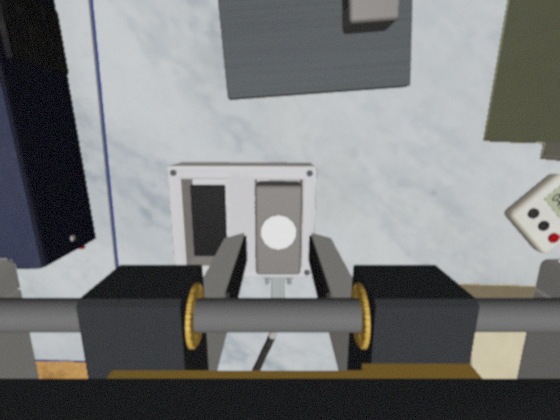

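Emit:
carry_out --increments '[0.03,-0.014,0.001,0,0,0,0.07,0.08,-0.014,0.001,0,0,0,0.07,0.097,-0.014,0.001,0,0,0,0.07,0.097,-0.014,0.001,0,0,0,0.07,0.097,-0.014,0.001,0,0,0,0.03,0.097,-0.014,0.001,0,0,0,0.03,0.097,-0.014,0.001,0,0,0,0.03,0.097,-0.014,0.001,0,0,0,0.03,0.06,-0.014,0.001,0,0,0,0.03,0.02,-0.014,0.001,0,0,0,0.03,-0.04,-0.014,0.001,0,0,0,0.03,-0.06,-0.014,0.001,0,0,0,0.03]' --newtons 25

```text
time: 33.6
ee_pos: [0.4459, 0.2373, 0.2291]
tcp_rot: [0.507, 0.494, 0.506, -0.492]
wrist_force: [-0.9, -0.1, -1.3]
finger_gap: 0.423
```

Run:
```python
from h import *
snap("wrist","w23"); print(arm.observe()["finger_gap"])
x=np.array([.9956,.0941]); y=np.array([-.0941,.9956]); t=np.array([.6556,.1685])+y*.084-x*.009; print(t)
plan([*t,.12],np.radians(95.4))
```

```text
0.4251576668888755
[0.6387352 0.2512835]
shift,turn [ 0.111   0.1922 -0.0085] [-3.86 -0.07 -0.27] tcp [0.4463 0.2375 0.2301] t 33.65
```

View pics/w23.png

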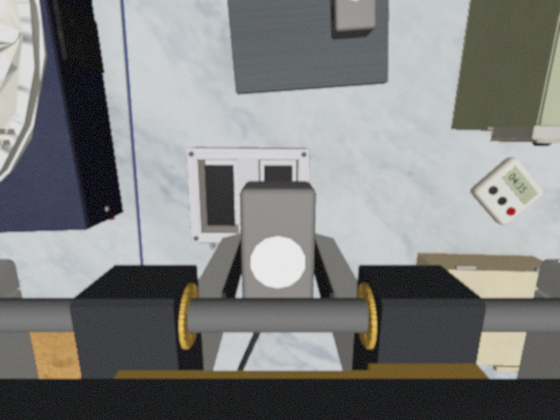

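Emit:
carry_out --increments '[0.0,0.06,-0.003,-1,0,0,0.03,0.02,0.12,-0.006,-3.9,0,0,0.03,0.07,0.17,-0.0085,-3.9,0,0,0.03,0.11,0.192,-0.0085,-3.9,0,0,0.03,0.15,0.192,-0.0085,-3.9,0,0,0.03,0.169,0.192,-0.0085,-3.9,0,0,0.03,0.169,0.192,-0.0085,-3.9,0,0,0.03,0.169,0.192,-0.0085,-3.9,0,0,0.03]'

```text
time: 34.65
ee_pos: [0.6376, 0.2508, 0.0588]
tcp_rot: [0.524, 0.476, 0.523, -0.475]
wrist_force: [0.2, -0.4, -0.4]
finger_gap: 0.423
```

Run:
```python
from h import *
snap("wrist","w24"); o=arm.observe(); print(o["finger_gap"],o["ee_pos"])
plan([.6387,.2513,.0455],np.radians(95.4))
```

```text
0.42267477216619287 [0.63766151 0.25079671 0.05888269]
shift,turn [ 0.0134  0.0011 -0.0004] [ 0.04 -0.04 -0.13] tcp [0.6377 0.2508 0.0589] t 34.7
```

View pics/w24.png

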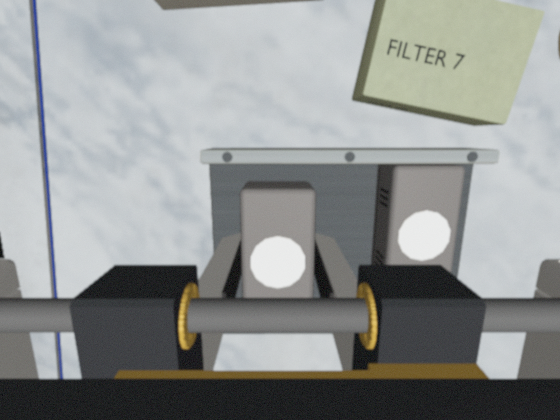

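The second cartridge is square, beside the first and clear of it. Lowering.

Emit:
carry_out --increments '[0.006,0,0,0,0,0,0.03,0.01,0,0,0,0,0,0.03,0.012,0,0,0,0,0,0.03,0.0135,0,0,0,0,0,0.03,0.0135,0,0,0,0,0,0.03]'

```text
time: 35.33
ee_pos: [0.6372, 0.2503, 0.0452]
tcp_rot: [0.523, 0.476, 0.523, -0.476]
wrist_force: [-9.8, -5.8, 23.4]
finger_gap: 0.422
```

Emit:
carry_out --increments '[-0.0008,0.002,0,0,0,0,0.03,-0.0008,0.004,0,0,0,0,0.03,-0.0008,0.006,0,0,0,0,0.03,-0.0008,0.008,0,0,0,0,0.03,-0.0008,0.0095,0,0,0,0,0.03,-0.0008,0.01,0,0,0,0,0.03]'

```text
time: 36.08
ee_pos: [0.6468, 0.252, 0.0452]
tcp_rot: [0.523, 0.476, 0.523, -0.475]
wrist_force: [-6.5, -0.2, 12.9]
finger_gap: 0.424
```

Emit:
carry_out --increments '[0,0.001,0,0,0,0,0.03,0,0.002,0,0,0,0,0.03,0,0.002,0,0,0,0,0.03]'

```text
time: 36.45
ee_pos: [0.6486, 0.2522, 0.0452]
tcp_rot: [0.523, 0.476, 0.523, -0.476]
wrist_force: [-7.7, -1.4, 13.9]
finger_gap: 0.424
```

Emit:
carry_out --increments '[0,0.001,0,0,0,0,0.03,0,0.002,0,0,0,0,0.03,0,0.002,0,0,0,0,0.03]'

```text
time: 36.83
ee_pos: [0.6491, 0.2522, 0.045]
tcp_rot: [0.523, 0.475, 0.524, -0.476]
wrist_force: [-16.9, -4.2, 19.7]
finger_gap: 0.422
```

Run:
```python
from h import *
snap("wrist","w25",(180,130,380,300),3.5)
```

```text
(no output)
```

View pics/w25.png

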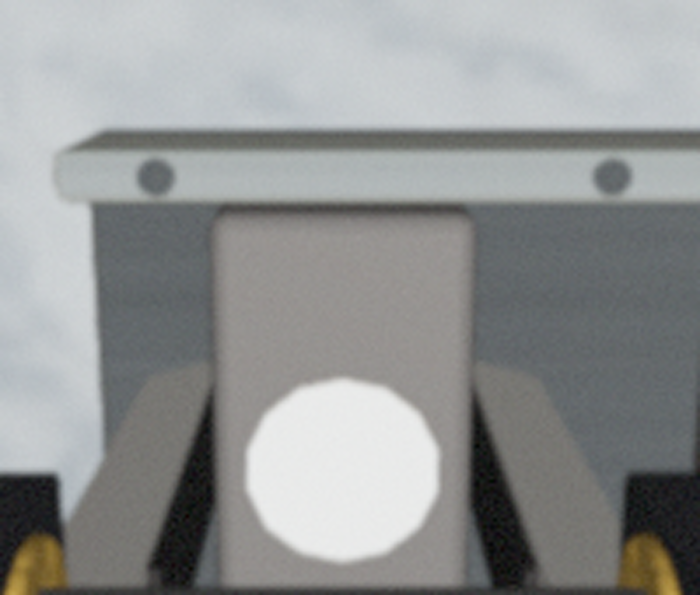

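Contact with the fence at about 17 N. Releasing and backing off.

Emit:
carry_out --increments '[0,0.0005,0,0,0,0,0.03,0,0,0,0,0,0,0.048,0,0,0,0,0,0,0.056,0,0,0,0,0,0,0.056,-0.02,0,0,0,0,0,0.056,-0.06,-0.03,0,0,0,0,0.056,-0.1,-0.06,0,0,0,0,0.056,-0.1,-0.06,0,0,0,0,0]'

```text
time: 37.88
ee_pos: [0.5912, 0.2471, 0.149]
tcp_rot: [0.525, 0.477, 0.522, -0.474]
wrist_force: [0.9, 0.5, -0.8]
finger_gap: 0.524
```

```bash
cat > chk.py <<'E'
from h import *
def lines(name,left,right,near,rows,cols):
    pass
E
python3 - <<'E'
from h import *
c,s=snap("wrist","w26")
cv2.imwrite("pics/z26.png",cv2.resize(s[80:280,180:420],None,fx=3.3,fy=3,interpolation=2))
plan([.608,.248,.12],np.radians(95.4))
E
```

```text
shift,turn [ 0.027   0.0164 -0.0001] [ 0.06 -0.02 -0.2 ] tcp [0.5916 0.2463 0.147 ] t 37.92
```

View pics/z26.png

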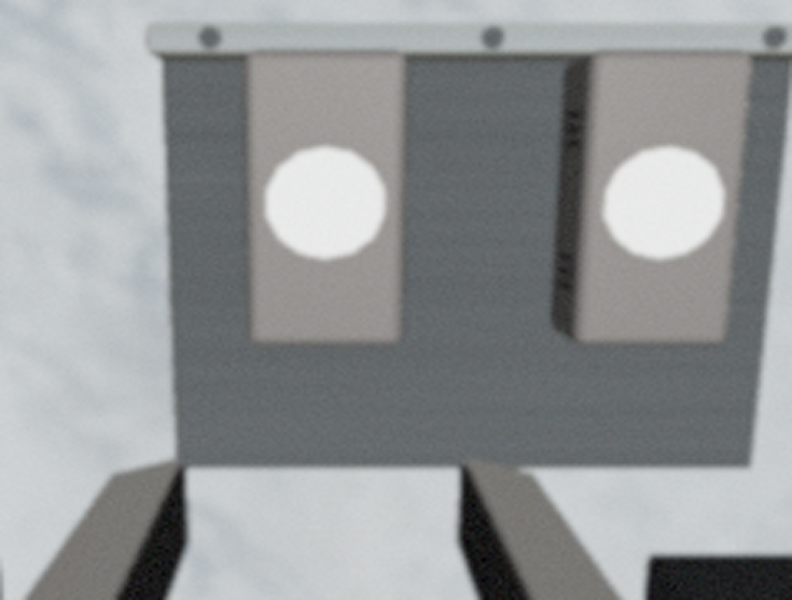

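Both are against the fence. I'll give the second one a gentle confirming push too.

Emit:
carry_out --increments '[0,-0.005,0,0,0,0,0,0,-0.005,0,0,0,0,0,0.04,-0.005,0,0,0,0,0,0.08,-0.005,0,0,0,0,0,0.094,-0.005,0,0,0,0,0,0.094,0.001,0,0,0,0,0,0.094,0.004,0,0,0,0,0,0.094,0.006,0,0,0,0,0]'

```text
time: 38.92
ee_pos: [0.598, 0.2468, 0.0515]
tcp_rot: [0.523, 0.476, 0.523, -0.475]
wrist_force: [0.4, 0.0, -0.5]
finger_gap: 0.005
```

Emit:
carry_out --increments '[0,0.0008,0,0,0,0,0,0,0.0016,0,0,0,0,0,0,0.002,0,0,0,0,0,0,0.002,0,0,0,0,0]'

```text
time: 39.42
ee_pos: [0.5986, 0.2468, 0.0502]
tcp_rot: [0.523, 0.475, 0.523, -0.476]
wrist_force: [-6.4, -1.9, 4.6]
finger_gap: 0.006
```

Emit:
carry_out --increments '[0,0.0008,0,0,0,0,0,0,0.0012,0,0,0,0,0,0,0.0012,0,0,0,0,0]'

```text
time: 39.8
ee_pos: [0.5986, 0.2469, 0.0501]
tcp_rot: [0.523, 0.475, 0.524, -0.477]
wrist_force: [-13.3, -4.0, 8.3]
finger_gap: 0.005
```

Emit:
carry_out --increments '[0,-0.008,0,0,0,0,0,0,-0.02,0,0,0,0,0,-0.05,-0.03,0,0,0,0,0,-0.1,-0.05,-0.0,0,0,0,0,-0.12,-0.05,0.04,0,0,0,0,-0.12,-0.03,0.04,0,0,0,0,-0.12,-0.03,0.04,0,0,0,0]'

```text
time: 40.67
ee_pos: [0.5746, 0.2038, 0.1703]
tcp_rot: [0.523, 0.476, 0.523, -0.476]
wrist_force: [-0.0, 0.1, -0.9]
finger_gap: 0.004
```

Run:
```python
from h import *
c,s=snap("wrist","w27"); tagcheck("wrist","w27",(200,60,400,200),.044,60,200)
cv2.imwrite("pics/z27.png",cv2.resize(s[40:240,160:400],None,fx=3.3,fy=3,interpolation=2))
```

```text
tag px [326.5 121.1] cen [0.6558 0.1685] rect [655.7 168.4] [28.9 29.1] 50.8 poly 
tag px [229.9 121.4] cen [0.6477 0.252 ] rect [647.4 252.2] [29.3 28.6] 5.3 poly 
tag px [380.7 131.1] cen [0.6518 0.1201] rect [647.7 147.5] [126.4  87.3] 10.5 poly 
tag px [233.   61.9] cen [0.6958 0.2523] rect [695.4 255.6] [ 3.1 48.4] 5.3 poly
```

View pics/z27.png

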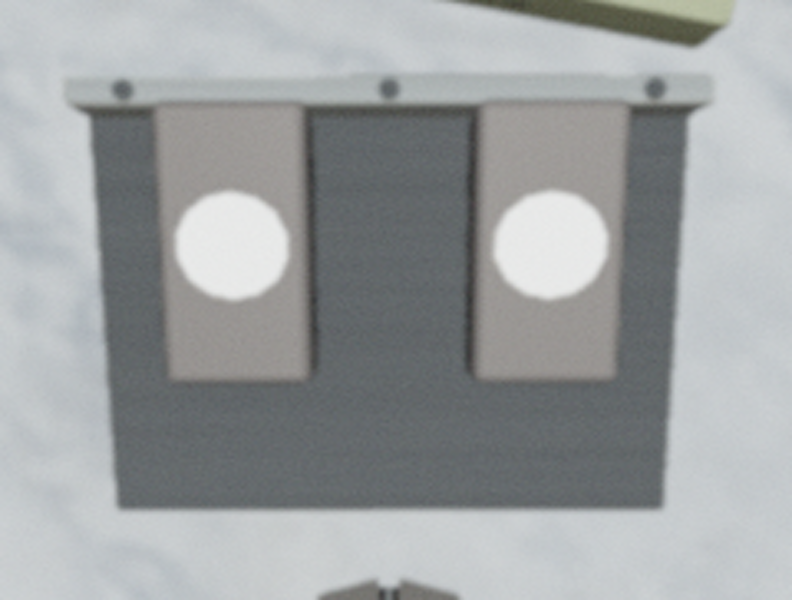

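Both are flush and square: the line through the tags lies at 5.6° against 5.4° for the fence. Moving clear for a final overall check, including that nothing has been knocked.

Emit:
carry_out --increments '[-0.06,-0.06,0,0,0,0,0,-0.1,-0.12,0.06,0,0,0,0,-0.12,-0.17,0.12,0,0,0,0,-0.12,-0.17,0.18,0,0,0,0,-0.12,-0.17,0.2,0,0,0,0,-0.12,-0.17,0.2,0,0,0,0,-0.12,-0.17,0.2,0,0,0,0,-0.12,-0.17,0.2,0,0,0,0]'

```text
time: 41.72
ee_pos: [0.4239, -0.0095, 0.2898]
tcp_rot: [0.523, 0.475, 0.524, -0.475]
wrist_force: [0.4, 0.5, 0.3]
finger_gap: 0.004
```

Run:
```python
from h import *
c,s=snap("side","s28",(180,120,350,350),2.5)
tagcheck("side","s28",(278,155,305,175),.044,20); tagcheck("side","s28",(270,140,300,160),.044,20)
h=cv2.cvtColor(s,cv2.COLOR_BGR2HSV)
print(arm.observe()["ee_pos"],arm.observe()["time"])
```

```text
tag px [292.  163.3] cen [0.655  0.1692] rect [655.  168.5] [26.1 24.5] 79.0 poly 
tag px [284.4 142.4] cen [0.6471 0.2515] rect [645.9 251.4] [19.5 25.1] 79.5 poly 
[ 0.42392945 -0.00953564  0.28986139] 41.775
```

View pics/s28.png

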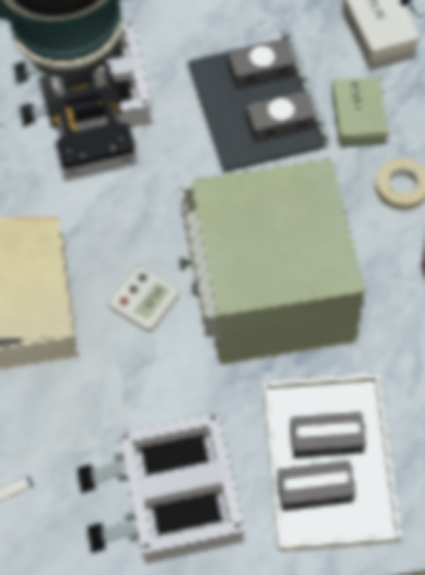

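The second tray cartridge has been knocked: in this crop it went from about (333,500) to (317,485). It now lies near the tray's near wall, so I'll inspect it with the wrist camera.

Run:
```python
from h import *
plan([.56,-.27,.26],np.radians(90-5.9))
```

```text
shift,turn [0.0297 0.1101 0.2725] [11.48 -0.02  0.04] tcp [ 0.4239 -0.0095  0.2899] t 41.77
```

Emit:
carry_out --increments '[0,0.02,0.05,4,0,0,0,0,0.04,0.1,8,0,0,0,0.01,0.06,0.15,11.5,0,0,0,0.02,0.09,0.2,11.5,0,0,0,0.03,0.11,0.25,11.5,0,0,0,0.03,0.11,0.2725,11.5,0,0,0,0.03,0.11,0.2725,11.5,0,0,0,0.03,0.11,0.2725,11.5,0,0,0]'

```text
time: 42.78
ee_pos: [0.5595, -0.27, 0.2605]
tcp_rot: [0.473, 0.525, 0.473, -0.525]
wrist_force: [-0.0, -0.4, -0.3]
finger_gap: 0.005
```

Run:
```python
from h import *
c,s=snap("wrist","w29",(160,60,400,240),3.3)
snap("side","s29",(280,260,345,350),6)
snap("scene","c29",(310,165,400,235),7)
```

```text
(no output)
```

View pics/w29.png

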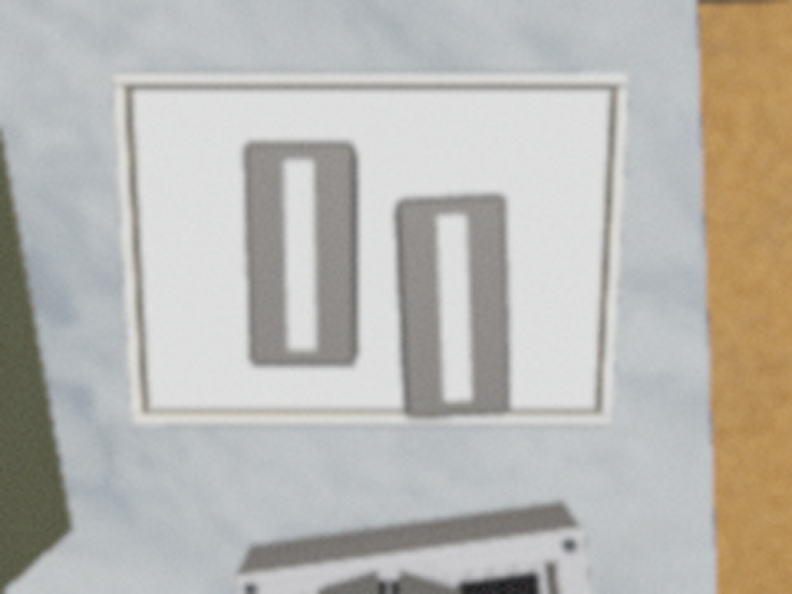

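View pics/s29.png

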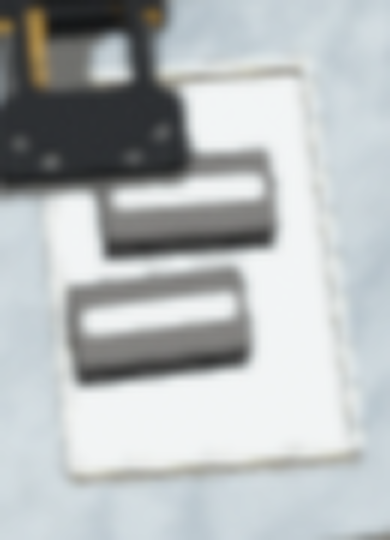

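View pics/c29.png

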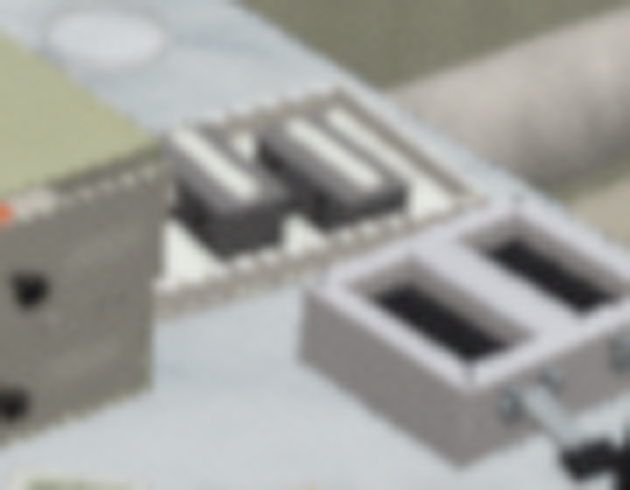

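Run:
```python
from h import *
import pickle
c=pickle.load(open("pics/w29.pkl","rb"))
q=lambda u,v:(160+u/3.3,60+v/3.3)
P=cast("wrist",[q(396,200),q(505,196),q(508,411),q(405,415)],.036,c); print("cart2",P.round(4).tolist(),P.mean(0).round(4), [np.linalg.norm(P[i]-P[(i+1)%4]).round(4) for i in range(4)])
P1=cast("wrist",[q(245,145),q(355,143),q(357,363),q(250,364)],.036,c); print("cart1",P1.mean(0).round(4),[np.linalg.norm(P1[i]-P1[(i+1)%4]).round(4) for i in range(4)])
print("near rim outer/inner",cast("wrist",[q(135,421),q(611,420),q(143,412),q(602,412)],.02,c).round(4).tolist())
print("near floor",cast("wrist",[q(146,409),q(598,409)],.004,c).round(4).tolist())
```

```text
cart2 [[0.6406, -0.2816, 0.036], [0.6379, -0.3201, 0.036], [0.5612, -0.3153, 0.036], [0.5637, -0.2771, 0.036]] [ 0.6008 -0.2985  0.036 ] [np.float64(0.0386), np.float64(0.0769), np.float64(0.0383), np.float64(0.077)]
cart1 [ 0.6247 -0.246   0.036 ] [np.float64(0.0385), np.float64(0.0769), np.float64(0.0393), np.float64(0.0766)]
near rim outer/inner [[0.5696, -0.1728, 0.02], [0.5508, -0.3563, 0.02], [0.5728, -0.1764, 0.02], [0.5543, -0.353, 0.02]]
near floor [[0.5717, -0.1738, 0.004], [0.5528, -0.3545, 0.004]]
```

The knocked cartridge has the same outline at z = 0.036 as its flat neighbour: 38.5 × 77 mm, with equal widths at both ends. That means it is flat and inside the tray. I'll cross-check with the tag in two views, and recheck the stage after a short wait.

Emit:
carry_out --increments '[-0.05,-0.1,-0.05,0,0,0,0,-0.05,-0.15,-0.1,0,0,0,0,-0.05,-0.17,-0.15,0,0,0,0,-0.05,-0.17,-0.2,0,0,0,0,-0.05,-0.17,-0.22,0,0,0,0,-0.05,-0.17,-0.22,0,0,0,0,-0.05,-0.17,-0.22,0,0,0,0,-0.05,-0.17,-0.22,0,0,0,0,-0.05,-0.17,-0.22,0,0,0,0,-0.05,-0.17,-0.22,0,0,0,0,-0.05,-0.17,-0.22,0,0,0,0,-0.05,-0.17,-0.22,0,0,0,0]'

```text
time: 44.42
ee_pos: [0.4135, -0.0352, 0.3102]
tcp_rot: [0.473, 0.526, 0.473, -0.526]
wrist_force: [-1.1, -0.1, 0.1]
finger_gap: 0.005
```

Run:
```python
from h import *
import pickle
c,s=snap("side","s30",(180,120,350,350),2.5)
cw=pickle.load(open("pics/w29.pkl","rb")); sw=cv2.imread("pics/w29_full.png")
# tag ends in wrist (crop 3.3) -> enlarge side tray
cv2.imwrite("pics/zs30.png",cv2.resize(s[265:350,280:345],None,fx=7,fy=7,interpolation=2))
sc,ss=snap("scene","c30")
q=lambda u,v:(160+u/3.3,60+v/3.3)
A=np.array([q(452,213),q(458,402),q(298,158),q(302,352)])
def ends(img,roi,T):
    x0,y0,x1,y1=roi; h=cv2.cvtColor(img,cv2.COLOR_BGR2HSV)[y0:y1,x0:x1]
    m=((h[...,2]>T)&(h[...,1]<30)).astype(np.uint8); return m
P=[cc["K"]@np.c_[cc["R"],cc["t"]] for cc in(cw,c)]
import json
np.save("pics/A.npy",A)
for z in(.034,.036,.038): print(proj("side",cast("wrist",A,z,cw),c).round(1).tolist())
```

```text
[[319.0, 311.0], [293.4, 314.2], [323.5, 291.0], [298.3, 293.0]]
[[319.0, 310.7], [293.5, 313.9], [323.5, 290.8], [298.4, 292.7]]
[[319.0, 310.4], [293.6, 313.6], [323.5, 290.6], [298.5, 292.5]]
```

View pics/zs30.png

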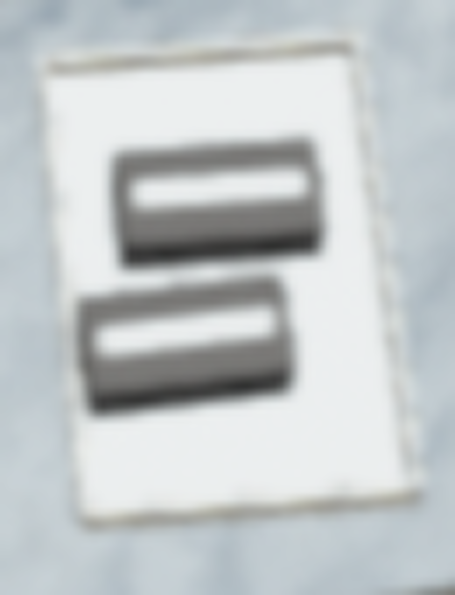

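View pics/s30.png

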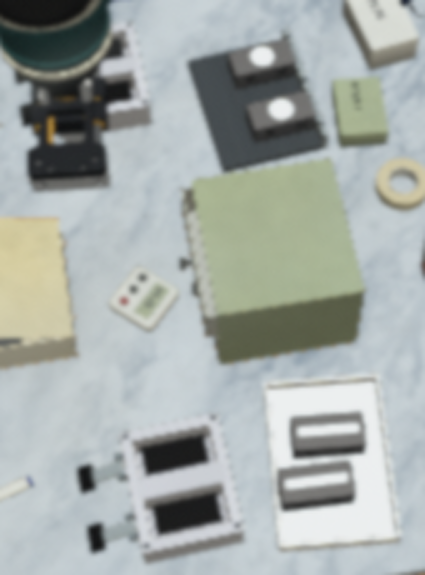

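The side-view tag ends are at (319.4,311) and (293.6,313.7). The flat prediction at 0.036 is (319.0,310.7) and (293.5,313.9), so the cartridge lies flat inside the tray. The stage, timer, tape and carton are unchanged. Handing in.

Run:
```python
from cell import arm
print(arm.job_done())
```

```text
the job is handed in; nothing more can be done
None
```

I emptied both docks and handed the job in at about 45 s: the two round-tag cartridges are on the inspection stage and the two bar-tag cartridges are in the white tray.

- **Stage:** Both cartridges lie flat, tag up, with one end against the fence. The tag positions put the ends within about 0.5 mm of the fence line. The line through the two tags is at 5.6°, against 5.4° for the fence.
- **Tray:** Both cartridges lie flat on the floor, tag up. One was knocked a couple of centimetres by a disturbance while the arm was away, so it now sits close to or touching the tray's near wall. The wrist and side views both show it flat and inside the tray, so I left it there.
- **Bystanders:** The timer, tape and carton have not moved.
- **Forces:** The first lever press reached 45 N and the confirming push on the first stage cartridge reached about 40 N, both through the fingertips. After that I pressed more gently (24 N at most).

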